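# Lock the climate logger on the bench rail

## Task

Take the white climate logger by its black grip, hook its saddle over the free stretch of the bench rail well to the left of the clamp, and slide it along the rail, still hooked on, until it covers the yellow mark, and let it hang there. Swing the raised red fork of the clamp down over the logger's neck, take the orange-handled pin out of its black block and push it straight down through both halves of the clamp, hard enough that its collar presses the fork fully shut against the rubber bumper. Finish still pressing the pin home with the fingers, so that I can put the clip through its tip from below, and leave the other things on the bench where they are.

Things in the scene. Friction and masses are not known exactly. Their poses are not given: they have to be found in the camera images.
- logger: white climate logger on a rigid hanger, 44 x 56 x 186 mm, 0.25 kg, stands upright on the bench at the start. Origin: centre of the underside of its housing (z 0 to 50 mm); z up, display on its -x side. A steel plate (x -19 to -14, y -18 to 18 mm) rises from the housing and bends back over the top as an inverted U. Hung right, its axes are parallel to the stand's and its origin is at stand z 60 mm
- logger_seat (a point): middle of the inside top of the logger's U (logger z 120 mm), the face that sits on the rail. The U is open below and along y: gap x -14 to 14 mm, 36 mm wide along y, top 6 mm thick, rear lip x 14 to 19 reaching 17 mm below the seat, its foot flared backwards. Between lip and housing 53 mm are open to the back: come from in front of the rail, lip above it, housing below it
- logger_grip (a point): middle of the black grip and neck on top of the U (logger z 161 mm): 22 mm along x, 14 mm along y, from logger z 126 to 186 mm
- rail_stand: fixed stand: level aluminium rail 20 x 20 mm on two posts over a black tray of starter cubes. Origin on the bench below the middle of the yellow mark; y along the rail (to the left), x back, z up. Rail x -10 to 10, z 160 to 180, y -130 to 240 mm; posts at y -118 and 228, feet x -55 to 55; tray x -82 to 82, y -92 to 202, 43 mm high
- mark (a point): middle of the yellow mark, on top of the rail. The mark is a painted band round the rail, 40 mm long; the logger's seat (36 mm) belongs centred on it, within 6 mm along the rail
- clamp_hole (a point): mouth centre of the 16 mm through hole in the top face of the clamp's lower half, at stand x -24, y -50, z 187 mm; axes as the stand's. The lower half is a dark block round the rail: stand x -50 to 38, y -76 to -24, z 153 to 187 mm. A rubber bumper 11 mm wide stands 6 mm out of its top at stand x -42, y -50
- keeper (a joint): angle in rad of the red fork, the clamp's upper half: 0 shut, grows as its front swings up and back to a stop at 1.95; starts at 1.7 to 1.95, leaning back. Stiff hinge: it stays where left above about 1.2, below that it falls forward by itself and rests on the bumper at about 0.08. Full shut needs 8 to 9 N down at its pin hole; let go, it springs up again
- keeper_hinge (a point): on the fork's hinge axis, which is parallel to the rail: stand x 32, y 0, z 187 mm. Fork when shut, stand frame in mm: plate z 187 to 195; right prong x -50 to 18, y -76 to -15, with a 15 mm hole over clamp_hole and a lip to x -56; left prong x -34 to 20, y 15 to 27; joined behind at x 17 to 30. The slot y -15 to 15, open to the front, takes the logger's neck
- pin: locking pin, 0.08 kg, starts upright in the pin block, hanging by its collar. Origin: centre of its tip; z up along the pin. Steel shank 12 mm thick, z 0 to 48 mm, the lowest 9 mm tapered to 5 mm; collar 26 mm across, z 48 to 53; round orange handle 18 mm across, z 53 to 86. Fully home in the shut clamp its tip is 40 mm below clamp_hole, its collar on the fork
- pin_block: fixed black block 44 x 84 x 54 mm on a 50 x 90 mm foot, origin centre of its underside; two holes 17 mm wide and 50 mm deep at y -18 (here stands the pin) and y 18 mm
- vial: small brownish vial with a black cap, 25 x 25 x 64 mm, standing at the back left; a bystander
- seed_scoop: small white scoop, 43 x 127 x 18 mm, lying at the back left; a bystander
- blue_vial: small pale blue vial with a white cap, 25 x 25 x 64 mm, standing at the right, behind; a bystander
- snips: orange-handled snips, 34 x 159 x 13 mm, lying at the back; a bystander
- tape_puck: white and green tub, 72 x 72 x 64 mm, at the back left; a bystander

How it is judged:
By the outcome, as a careful person would: the job done as asked, in the order asked, and still so for the second after the job is handed in, while the arm keeps its last pose, push and grip.
It also fails if it takes over 72 s, if anything falls off the work surface, if the arm or the gripper's body presses on something with over 40 N, if the wrist force passes 120 N, or if a joint passes its speed limit or range.

## Robot

A 6-joint arm with a two-finger parallel gripper is mounted at the origin on a cart in front of the work surface, level with it; the furniture and walls round the work are solid. World frame = base frame: x ahead of the robot, y to its left, z up, the work surface at z = 0. Lengths are in mm, angles in rad, forces in N, time in s.
With the tool pointing down it reaches from about 300 to 950 mm from the base axis. Payload 3.1 kg.
Tool frame: the origin (TCP) lies midway between the tips of the shut fingers; the grasp point (between the pads) lies 19 mm behind it (env.grip_depth is the distance from the TCP to the grasp point, in mm); z points along the fingers, y is the line along which they close (so a half turn about z gives the same grasp; the last joint's range is limited). The gripper opens to 85 mm and grips with 20 to 120 N. Pads are 22 mm wide; open, the fingers measure 114 mm over their backs; the gripper's body (76 mm by 85 mm) begins 54 mm behind the grasp point. The pads swing forward as they close: fully open they stand 13 mm farther back than shut.
Start: joints at [1.182, 0.308, 1.634, -0, 1.2, -0.07], TCP at [195.918, 593.505, 231.272] pointing down, gripper open.
Joint ranges: [-3.06, 3.06], [-0.79, 1.96], [0.05, 2.63], [-1.19, 4.34], [0.05, 2.64], [-2.94, 2.94]. Speed limits (rad/s): [2.79, 2.79, 3.14, 3.14, 3.14, 3.14].

## Interface

Orientations are given as [roll, pitch, yaw] about the fixed x, y, z axes, in that order (R = Rz(yaw) Ry(pitch) Rx(roll)).
In Python, from cell import state, get_image, job, boxes_of, masks_of, env gives the robot as it stands. The module is installed in compiled form; this text tells all that it offers.
- The arm moves only by the tool servo_tool, never from a script. Its argument "commands" is a list of rows, each an object of numbers: "tx", "ty", "tz": the shift along the tool's x, y, z in m; "wx", "wy", "wz": the turn, a rotation vector about the tool's x, y, z in rad. A call has 1 to 12 rows; each row shifts and turns the commanded pose from where the row before left it, along the tool's axes as they then stand; what a row does not reach is not made up. A row lasts 1/12 s, in which the tool goes at most 41.7 mm and 7.16 degrees, less where a joint would pass 70% of its speed; a pose out of reach is approached as far as the arm can. A call with a gripper value outside its range is refused whole. "fingers" is the finger opening in m, from 0 to 0.0854, set as the call begins (left out, the last holds). The fingers move at their own pace and stop on an object; "newtons" is the grip in N (left out, the last holds). Time passes only in rows, so rows that do not move let the fingers close. It gives the time, the measured TCP pose, the force, the opening and the grip force at its end, in the units of the state.
- state(): the state, without advancing time (a new reading comes with each control period).
- get_image(name): name is "side" or "top"; returns a dict with "img" (400x640x3 uint8, red, green, blue), "fx", "fy", "cx", "cy" (pixels), "R" (3x3) and "t" (3): a world point X has camera coordinates R X + t. Camera axes: x right, y down, z forward; pixel columns grow to the right and rows downward; lengths in mm; the calibration is good to about 2 mm. A picture is of the moment at which its call begins. There is no depth.
- job.close_job(): hands the job in; it is judged then, once.
Trained networks look in the newest picture that a camera, given by its name, has taken for a name from the list of things; names that differ only in an ending like _2 or _b are one class to them, and where a whole thing is asked for, a point or a joint stands for the part that bears it (a point fixed in the world has none). Each returns a list of dicts, best first, with "score" (0 to 1); they miss things now and then, are a little off and sometimes report something else, mostly with a low value. They report only what shows in the picture. A call takes as long as a camera call.
- boxes_of(camera, query): "rect" ([centre column, centre row, width, height] as shares, 0 to 1, of the picture: columns of its width, rows of its height, round what is visible of it).
- masks_of(camera, query): "pixels" (400x640 bool, what is visible of it) and "rect" ([centre column, centre row, width, height] as shares, 0 to 1, of the picture: columns of its width, rows of its height, round what is visible of it).
The state is a dict: "t": time; "qpos": joint angles; "qd": joint speeds; "joint_efforts": joint torques, N m; "tool_pos": TCP position; "ee_rot": TCP orientation; "force": force on the tool from outside, world axes, zero at the start; "moment": the same for the moment, N m; "grip_width": finger opening in mm; "finger_force": force on a finger pad.
Only numpy, scipy, OpenCV 4.12 (cv2) and the standard library are available. Lean on these libraries where they do the work, as an engineer would, in place of code of your own. Each camera call takes 0.05 s, during which the arm holds its last target. There are 200 camera calls.

## Working session

There is one attempt and no reset: what is moved stays moved. The work goes in short steps, Python scripts to look and compute and a tool call to move; the robot and the scene stay as the last step left them, time stands still between calls to the robot, and variables do not carry over. Pictures are saved under pics/ and viewed, at most 10 in all, crops included, and the job is handed in when it is done.

Besides the shell and the picture viewer there is one more tool, called after "Emit:" as name(argument=value, ...), one argument or row to a line, values as JSON. servo_tool: Moves the arm, as the interface text tells. Its arguments: {"type":"object","properties":{"commands":{"type":"array","items":{"type":"object","properties":{"tx":{"type":"number"},"ty":{"type":"number"},"tz":{"type":"number"},"wx":{"type":"number"},"wy":{"type":"number"},"wz":{"type":"number"}}}},"fingers":{"type":"number"},"newtons":{"type":"number"}},"required":["commands"]}

```bash
mkdir -p pics; python3 - <<'E'
from cell import *
import cv2,numpy as np
for c in("top","side"):
    d=get_image(c);cv2.imwrite(f"pics/{c}0.png",d["img"][:,:,::-1])
    print(c,d["fx"],d["cx"],d["cy"],np.round(d["R"],3).tolist(),np.round(d["t"],1).tolist())
    for q in["logger","logger_grip","rail_stand","keeper","pin","pin_block","vial","blue_vial","snips","tape_puck","seed_scoop"]:
        print(q,[(round(b["score"],2),(np.array(b["rect"])*[640,400,640,400]).round(1).tolist()) for b in boxes_of(c,q)[:2]])
s=state();print(s)
E
```

```text
top 507.50337363299366 321.4279380064146 197.17214415109132 [[0.458, -0.889, -0.014], [-0.702, -0.352, -0.618], [0.545, 0.293, -0.786]] [-189.7, 490.0, 1581.9]
logger [(0.67, [248.8, 200.1, 18.7, 36.2])]
logger_grip [(0.87, [248.4, 200.8, 21.4, 42.1])]
rail_stand [(0.6, [353.5, 212.8, 102.3, 90.1]), (0.6, [247.0, 198.8, 19.8, 41.3])]
keeper [(0.73, [381.2, 187.8, 32.1, 27.9])]
pin [(0.37, [432.1, 273.4, 5.6, 10.9]), (0.23, [249.3, 200.2, 22.8, 38.8])]
pin_block [(0.96, [429.0, 282.2, 27.2, 16.9])]
vial [(0.63, [264.3, 175.6, 8.1, 11.2])]
blue_vial [(0.5, [429.0, 241.7, 5.6, 13.0])]
snips [(0.63, [294.5, 171.9, 22.1, 16.8])]
tape_puck [(0.68, [274.8, 161.1, 20.0, 24.4])]
seed_scoop [(0.44, [224.1, 176.4, 27.2, 14.1])]
side 412.71951942530825 316.8759017921908 208.63162414586827 [[-1.0, 0.018, -0.009], [0.018, 0.625, -0.781], [-0.008, -0.781, -0.625]] [567.5, 54.2, 1463.9]
logger [(0.58, [359.9, 280.8, 14.4, 52.6])]
logger_grip [(0.6, [361.9, 281.8, 17.9, 51.7])]
rail_stand [(0.96, [306.2, 198.6, 56.6, 117.5]), (0.57, [303.1, 301.2, 9.0, 15.1])]
keeper [(0.49, [297.9, 154.4, 11.0, 36.1
[... 324 characters left out ...]
 [323.6, 362.5, 48.1, 22.4])]
{'t': 1.2, 'qpos': array([ 1.18229208e+00,  3.08134434e-01,  1.63382654e+00,  3.65248656e-06,
        1.19971911e+00, -6.97187240e-02]), 'qd': array([-0.00015939,  0.00204847,  0.00260108,  0.00149175, -0.00054055,
        0.0003352 ]), 'joint_efforts': array([-4.46349359e-04, -4.15294433e+01, -2.77074051e+01, -1.74656557e-04,
        1.06139647e-03,  4.30627907e-07]), 'tool_pos': array([195.91278775, 593.48229642, 231.23788392]), 'ee_rot': array([-3.14150567e+00, -9.48600926e-06,  2.82280580e+00]), 'force': array([ 0.23795562, -0.89943028,  0.93419206]), 'moment': array([0.00645274, 0.05693478, 0.00760464]), 'finger_force': 0.0, 'grip_width': 85.19050391013191}
```

```bash
python3 - <<'E'
import cv2
a=cv2.imread("pics/top0.png")[140:300,210:460];cv2.imwrite("pics/t0c.png",cv2.resize(a,None,fx=3.2,fy=3.2,interpolation=cv2.INTER_CUBIC))
a=cv2.imread("pics/side0.png")[120:320,250:390];cv2.imwrite("pics/s0c.png",cv2.resize(a,None,fx=3,fy=3,interpolation=cv2.INTER_CUBIC))
E
```

```text
(no output)
```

View pics/t0c.png

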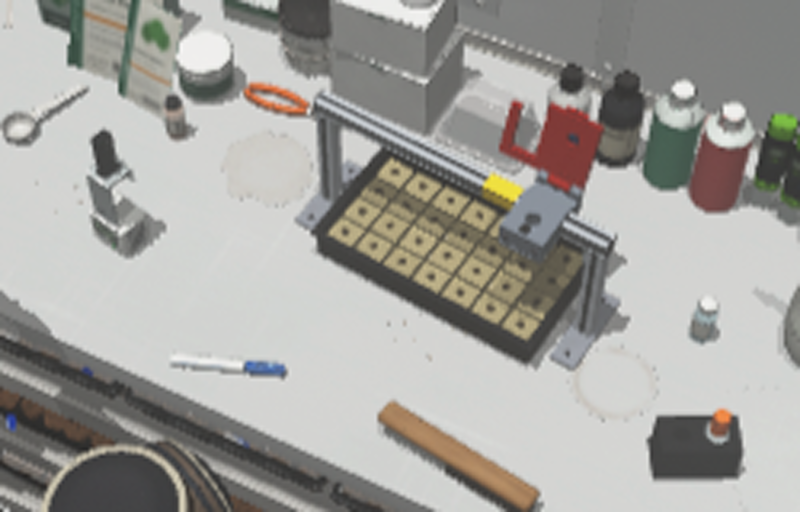

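View pics/s0c.png

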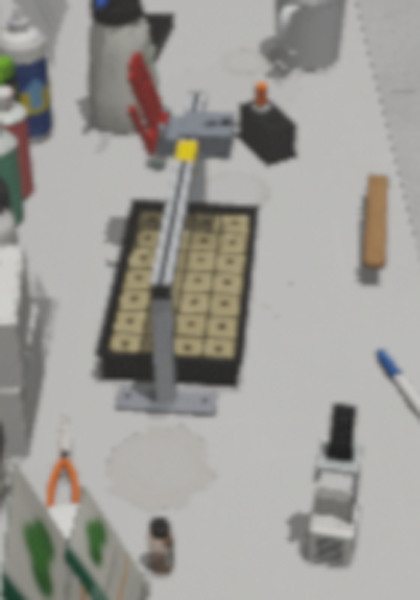

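```bash
cat > h.py <<'E'
from cell import *
import cv2,numpy as np
from scipy.optimize import least_squares,minimize
def grab(tag):
    o={}
    for c in("top","side"):
        d=get_image(c);cv2.imwrite(f"pics/{c}{tag}.png",d["img"][:,:,::-1]);o[c]=d
    np.save(f"pics/{tag}.npy",o,allow_pickle=True);return o
def load(tag): return np.load(f"pics/{tag}.npy",allow_pickle=True).item()
def proj(d,X):
    c=np.atleast_2d(X)@np.array(d["R"]).T+d["t"]
    return c[:,:2]/c[:,2:]*[d["fx"],d["fy"]]+[d["cx"],d["cy"]]
def W(p,X): # p=(x,y,yaw), X local
    c,s=np.cos(p[2]),np.sin(p[2]);X=np.atleast_2d(X).astype(float)
    return np.c_[p[0]+c*X[:,0]-s*X[:,1],p[1]+s*X[:,0]+c*X[:,1],X[:,2]]
def box(x0,x1,y0,y1,z0,z1): return np.array([[x,y,z] for x in(x0,x1) for y in(y0,y1) for z in(z0,z1)],float)
def render(d,p,boxes,S=8):
    m=np.zeros((400*2,640*2),np.uint8)
    for b in boxes:
        q=cv2.convexHull(((proj(d,W(p,b))+.5)*2*16-8).round().astype(np.int32)); cv2.fillConvexPoly(m,q,255,cv2.LINE_AA,4)
    return cv2.resize(m,(640,400),interpolation=cv2.INTER_AREA)/255.
def tri(o,pix): # pix dict cam->(u,v)
    A=[];B=[]
    for c,(u,v) in pix.items():
        d=o[c];R=np.array(d["R"]);t=np.array(d["t"])
        for k,(f,cc,w) in enumerate(((d["fx"],d["cx"],u),(d["fy"],d["cy"],v))):
            a=(w-cc)/f;A.append(R[k]-a*R[2]);B.append(a*t[2]-t[k])
    x,*_=np.linalg.lstsq(np.array(A),np.array(B),rcond=None);return x,(np.array(A)@x-B).round(1)
LOG=[box(-22,22,-28,28,0,50),box(-19,-14,-18,18,50,126),box(-19,19,-18,18,120,126),box(14,19,-18,18,103,126),box(-11,11,-7,7,126,186)]
PB=[box(-25,25,-45,45,0,6),box(-22,22,-42,42,0,54)]
E
python3 - <<'E'
from h import *
o=grab("a")
T=lambda x,y:(x/3.2+210-.35,y/3.2+140-.35)
S=lambda x,y:(x/3+250-.33,y/3+120-.33)
cor={(-82,202,43):(T(318,235),S(237,365)),(-82,-92,43):(T(530,347),S(258,207)),(82,202,43):(T(385,148),S(103,362)),(82,-92,43):(None,S(135,200)),
(0,240,180):(T(320,97),S(163,288)),(0,-130,180):(T(612,240),None),(0,0,180):(T(503,187),S(187,145))}
def f(p):
    r=[]
    for X,(a,b) in cor.items():
        for c,u in(("top",a),("side",b)):
            if u: r+=list(proj(o[c],W(p,X))[0]-u)
    return np.array(r)
r=least_squares(f,[700,0,0],x_scale=[10,10,.1],loss="soft_l1");print("corner fit",r.x,f(r.x).round(1))
# gradient refine
E=[((-82,202,43),(-82,-92,43)),((-82,202,43),(82,202,43)),((82,202,43),(82,-92,43)),((-10,60,180),(-10,235,180)),((10,60,180),(10,235,180)),((-10,20,180),(10,20,180)),((-10,-20,180),(10,-20,180)),((-10,240,180),(10,240,180))]
G={}
for c in o:
    g=cv2.GaussianBlur(o[c]["img"].astype(np.float32),(0,0),.8)
    G[c]=(np.stack([cv2.Sobel(g,cv2.CV_32F,1,0),cv2.Sobel(g,cv2.CV_32F,0,1)]).astype(np.float32))
def sc(p,cams=("top","side")):
    s=0
    for c in cams:
        for a,b in E:
            k=np.linspace(.03,.97,40)[:,None];P=proj(o[c],W(p,np.array(a)*(1-k)+np.array(b)*k)).astype(np.float32)
            d=P[-1]-P[0];n=np.array([-d[1],d[0]])/np.hypot(*d)
            gx=[[cv2.remap(G[c][i][:,:,j].copy(),P[:,0],P[:,1],cv2.INTER_LINEAR)[:,0] for j in range(3)] for i in(0,1)]
            gn=np.abs(n[0]*np.array(gx[0])+n[1]*np.array(gx[1])).max(0)
            s+=np.minimum(gn,250).mean()
    return -s
for cams in(("top","side"),("top",),("side",)):
    m=minimize(sc,r.x,args=(cams,),method="Nelder-Mead",options=dict(initial_simplex=r.x+np.array([[0,0,0],[5,0,0],[0,5,0],[0,0,.015]])));print(cams,m.x.round(3),m.fun,sc(r.x,cams))
hsv={c:cv2.cvtColor(o[c]["img"],cv2.COLOR_RGB2HSV).astype(int) for c in o}
def blob(c,mask,name):
    y,x=np.nonzero(mask);print(name,c,len(x),x.mean().round(2),y.mean().round(2));return x.mean(),y.mean()
def win(c,x0,x1,y0,y1):
    w=np.zeros((400,640),bool);w[y0:y1,x0:x1]=1;return w
pm={}
for c,w in(("top",win("top",425,445,262,285)),("side",win("side",328,345,143,163))):
    h=hsv[c];pm[c]=blob(c,w&(h[...,0]<16)&(h[...,1]>140)&(h[...,2]>110),"handle")
print("handle centre z~70",tri(o,pm))
lm={}
for c in o:
    b=masks_of(c,"logger")
    if b: lm[c]=b[0]["pixels"]; print(c,lm[c].sum(),b[0]["score"])
lb={}
for c,w in(("top",win("top",236,254,175,200)),("side",win("side",350,372,250,275))):
    lb[c]=blob(c,w&(o[c]["img"].max(2)<75),"grip")
print("grip ctr z161",tri(o,lb))
g=tri(o,lb)[0]
def cost(p): return sum(((render(o[c],p,LOG)-lm[c])**2).sum() for c in lm)
res=[]
for yaw in np.arange(-3.1,3.1,.1):
    res.append((cost([g[0],g[1],yaw]),yaw))
res.sort();print(np.round(res[:8],2).tolist())
pb={c:(masks_of(c,"pin_block") or [None])[0] for c in o}
q,_=tri(o,pm);best=[]
for yaw in np.arange(-3.1,3.15,.1):
    p=W([q[0],q[1],yaw],[0,18,0])[0]
    best.append((sum(((render(o[c],[p[0],p[1],yaw],PB)-pb[c]["pixels"])**2).sum() for c in o if pb[c]),yaw,p[0],p[1]))
best.sort();print(np.round(best[:4],2).tolist())
np.savez("pics/m.npz",**lm)
E
```

```text
corner fit [ 5.80993979e+02 -9.09704289e+01 -1.05152764e-01] [-3.1 -0.7  3.2 -0.6  0.4  1.   0.7 -0.8  0.1 -2.4 -2.1 -2.3 -1.1 -0.4
 -1.  -0.5  0.3 -1.3 -0.1 -0.1  0.  -0.2  0.   2.1]
('top', 'side') [ 5.82283e+02 -9.21700e+01 -1.08000e-01] -2887.933837890625 -2807.2192
('top',) [ 5.81492e+02 -9.07440e+01 -1.04000e-01] -1409.802978515625 -1407.3724
('side',) [ 5.82307e+02 -9.31870e+01 -1.14000e-01] -1551.561767578125 -1399.8468
handle top 17 435.18 269.82
handle side 9 336.67 150.56
handle centre z~70 (array([ 479.11257208, -386.61012208,   80.80885426]), array([-1. ,  1.2, -1.3, -0.9]))
top 441 0.91
side 731 0.6
grip top 66 242.03 187.73
grip side 113 363.33 264.35
grip ctr z161 (array([446.47552904, 330.54501186, 152.31282172]), array([ 1. , -0.8,  1.1,  0.6]))
[[156.45, -0.3], [157.96, -0.2], [178.03, -0.4], [189.89, 2.9], [191.1, -0.1], [192.17, 2.8], [216.65, 3.0], [219.42, 0.0]]
[[164.62, 0.5, 470.48, -370.81], [179.22, 0.6, 468.95, -371.75], [190.77, 0.4, 472.1, -370.03], [220.12, 0.7, 467.52, -372.84]]
```

```bash
python3 - <<'E'
from h import *
o=load("a");lm=np.load("pics/m.npz")
def cost(p,cams=("top","side")): return sum(((render(o[c],p,LOG)-lm[c])**2).sum() for c in cams)
for y0 in(-.25,2.9):
  for cams in(("top","side"),("top",),("side",)):
    x0=np.array([446,330,y0]);m=minimize(cost,x0,args=(cams,),method="Nelder-Mead",options=dict(initial_simplex=x0+np.array([[0,0,0],[8,0,0],[0,8,0],[0,0,.15]])));print(cams,m.x.round(2),m.fun)
p=[446,330,-.25]
out=[]
for c,(u,v),s in(("top",(246,200),9),("side",(362,282),9)):
    im=cv2.resize(o[c]["img"][v-30:v+30,u-20:u+20,::-1],None,fx=s,fy=s,interpolation=cv2.INTER_NEAREST)
    out.append(im.copy())
    for b in LOG:
        q=cv2.convexHull(((proj(o[c],W(p,b))-[u-20,v-30]+.5)*s).astype(np.int32));cv2.polylines(im,[q],True,(0,0,255))
    out.append(im)
cv2.imwrite("pics/lg.png",cv2.resize(np.hstack(out),(800,300)))
E
```

```text
('top', 'side') [ 4.4781e+02  3.3019e+02 -2.4000e-01] 132.9664590542099
('top',) [ 4.4397e+02  3.2974e+02 -3.9000e-01] 58.56719723183391
('side',) [ 4.4806e+02  3.2957e+02 -2.4000e-01] 52.97231833910035
('top', 'side') [447.68 330.41   2.9 ] 169.66459054209918
('top',) [445.17 331.53   2.72] 83.77811610918877
('side',) [448.06 329.75   2.91] 56.744851980007695
```

View pics/lg.png

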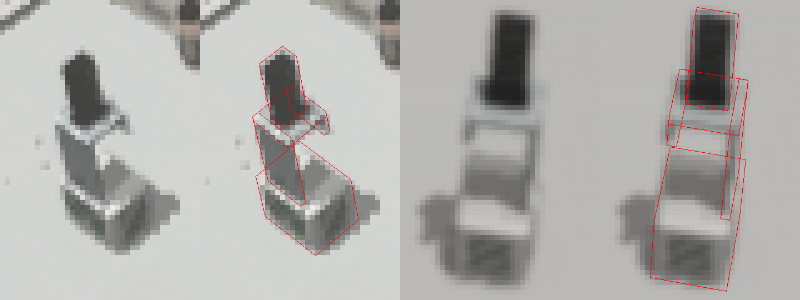

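The overlay shows the logger's display to the left in the top view (pixel ~(236,205)) and its lip to the right. Fit: logger at (447,330), yaw -0.24; stand at (582,-92), yaw -0.108.

Emit:
servo_tool(
  commands=[
    {"wz": -0.08},
    {"tx": -0.0256, "ty": -0.0163},
    {"tx": -0.0256, "ty": -0.0163},
    {"tx": -0.0256, "ty": -0.0163},
    {"tx": -0.0256, "ty": -0.0163},
    {"tx": -0.0256, "ty": -0.0163},
    {"tx": -0.0256, "ty": -0.0163},
    {"tx": -0.0256, "ty": -0.0163},
    {"tx": -0.0256, "ty": -0.0163},
    {"tx": -0.0256, "ty": -0.0163},
    {"tx": -0.0256, "ty": -0.0163},
    {"tx": -0.0256, "ty": -0.0163},
  ],
  fingers=0.0854,
)

```text
invalid input
```

Emit:
servo_tool(
  commands=[
    {"tx": -0.0256, "ty": -0.0163},
    {},
  ],
)

```text
invalid input
```

```bash
cat >> h.py <<'E'
from scipy.spatial.transform import Rotation as Ro
S0=(582.,-92.,-.108)
def to(X,yaw=None):
    s=state();R=Ro.from_euler("xyz",s["ee_rot"]);d=R.inv().apply(np.array(X)-s["tool_pos"])
    print("t",round(s["t"],2),"pos",s["tool_pos"].round(1),"rot",s["ee_rot"].round(3),"F",s["force"].round(1),"w",round(s["grip_width"],1),"tool delta mm",d.round(1),end=" ")
    if yaw is not None:
        r=(R.inv()*Ro.from_euler("xyz",[np.pi,0,yaw])).as_rotvec();print("rotvec",r.round(3),end=" ")
    print()
E
python3 -c "
from h import *
to([447,330,146],2.90)"
```

```text
t 1.5 pos [195.9 593.5 231.2] rot [-3.142 -0.     2.823] F [0.6 0.6 0.2] w 85.1 tool delta mm [-321.  -171.5   85.2] rotvec [-0.    -0.    -0.077]
```

Emit:
servo_tool(
  commands=[
    {"tx": 0, "ty": 0, "tz": 0, "wx": 0, "wy": 0, "wz": -0.08},
    {"tx": -0.0256, "ty": -0.0163, "tz": 0, "wx": 0, "wy": 0, "wz": 0},
    {"tx": -0.0256, "ty": -0.0163, "tz": 0, "wx": 0, "wy": 0, "wz": 0},
    {"tx": -0.0256, "ty": -0.0163, "tz": 0, "wx": 0, "wy": 0, "wz": 0},
    {"tx": -0.0256, "ty": -0.0163, "tz": 0, "wx": 0, "wy": 0, "wz": 0},
    {"tx": -0.0256, "ty": -0.0163, "tz": 0, "wx": 0, "wy": 0, "wz": 0},
    {"tx": -0.0256, "ty": -0.0163, "tz": 0, "wx": 0, "wy": 0, "wz": 0},
    {"tx": -0.0256, "ty": -0.0163, "tz": 0, "wx": 0, "wy": 0, "wz": 0},
    {"tx": -0.0256, "ty": -0.0163, "tz": 0, "wx": 0, "wy": 0, "wz": 0},
    {"tx": -0.0256, "ty": -0.0163, "tz": 0, "wx": 0, "wy": 0, "wz": 0},
    {"tx": -0.0256, "ty": -0.0163, "tz": 0, "wx": 0, "wy": 0, "wz": 0},
    {"tx": -0.0256, "ty": -0.0163, "tz": 0, "wx": 0, "wy": 0, "wz": 0},
  ],
  fingers=0.085,
  newtons=40,
)

```text
t: 2.5
tool_pos: [428.0, 351.6, 231.5]
ee_rot: [3.141, 0.0, 2.903]
force: [0.4, 0.7, 0.1]
grip_width: 85.4
finger_force: 0.0
```

Emit:
servo_tool(
  commands=[
    {"tx": -0.0236, "ty": -0.0163, "tz": 0, "wx": 0, "wy": 0, "wz": 0},
    {"tx": 0, "ty": 0, "tz": 0, "wx": 0, "wy": 0, "wz": 0},
    {"tx": 0, "ty": 0, "tz": 0, "wx": 0, "wy": 0, "wz": 0},
  ],
)

```text
t: 2.75
tool_pos: [447.1, 330.2, 231.4]
ee_rot: [3.141, -0.0, 2.9]
force: [-0.1, 0.2, 0.4]
grip_width: 85.4
finger_force: 0.0
```

```bash
python3 -c "
from h import *
to([447,330,146],2.90)"
```

```text
t 2.75 pos [447.1 330.2 231.4] rot [ 3.141 -0.     2.9  ] F [-0.1  0.2  0.4] w 85.4 tool delta mm [ 0.1 -0.3 85.4] rotvec [ 0. -0. -0.]
```

Exactly tracked. Descend and close.

Emit:
servo_tool(
  commands=[
    {"tx": 0, "ty": 0, "tz": 0.025, "wx": 0, "wy": 0, "wz": 0},
    {"tx": 0, "ty": 0, "tz": 0.025, "wx": 0, "wy": 0, "wz": 0},
    {"tx": 0, "ty": 0, "tz": 0.025, "wx": 0, "wy": 0, "wz": 0},
    {"tx": 0, "ty": 0, "tz": 0.01, "wx": 0, "wy": 0, "wz": 0},
    {"tx": 0, "ty": 0, "tz": 0, "wx": 0, "wy": 0, "wz": 0},
  ],
)

```text
t: 3.17
tool_pos: [443.2, 330.6, 143.1]
ee_rot: [-3.137, -0.005, 2.904]
force: [-0.7, 0.1, -0.5]
grip_width: 84.9
finger_force: 0.0
```

Emit:
servo_tool(
  commands=[
    {"tx": 0, "ty": 0, "tz": 0, "wx": 0, "wy": 0, "wz": 0},
    {"tx": 0, "ty": 0, "tz": 0, "wx": 0, "wy": 0, "wz": 0},
    {"tx": 0, "ty": 0, "tz": 0, "wx": 0, "wy": 0, "wz": 0},
    {"tx": 0, "ty": 0, "tz": 0, "wx": 0, "wy": 0, "wz": 0},
    {"tx": 0, "ty": 0, "tz": 0, "wx": 0, "wy": 0, "wz": 0},
    {"tx": 0, "ty": 0, "tz": 0, "wx": 0, "wy": 0, "wz": 0},
    {"tx": 0, "ty": 0, "tz": 0, "wx": 0, "wy": 0, "wz": 0},
    {"tx": 0, "ty": 0, "tz": 0, "wx": 0, "wy": 0, "wz": 0},
  ],
  fingers=0.0,
  newtons=40,
)

```text
t: 3.83
tool_pos: [447.0, 331.8, 147.2]
ee_rot: [3.14, 0.001, 2.903]
force: [0.1, 0.5, 3.1]
grip_width: 13.1
finger_force: 40.6
```

Emit:
servo_tool(
  commands=[
    {"tx": 0, "ty": 0, "tz": -0.01, "wx": 0, "wy": 0, "wz": 0},
    {"tx": 0, "ty": 0, "tz": -0.02, "wx": 0, "wy": 0, "wz": 0},
    {"tx": 0, "ty": 0, "tz": -0.025, "wx": 0, "wy": 0, "wz": 0},
    {"tx": 0, "ty": 0, "tz": -0.025, "wx": 0, "wy": 0, "wz": 0},
    {"tx": 0, "ty": 0, "tz": -0.015, "wx": 0, "wy": 0, "wz": 0},
    {"tx": 0, "ty": 0, "tz": 0, "wx": 0, "wy": 0, "wz": -0.045},
    {"tx": 0, "ty": 0, "tz": 0, "wx": 0, "wy": 0, "wz": -0.045},
    {"tx": 0, "ty": 0, "tz": 0, "wx": 0, "wy": 0, "wz": -0.041},
    {"tx": 0, "ty": 0, "tz": 0, "wx": 0, "wy": 0, "wz": 0},
    {"tx": 0, "ty": 0, "tz": 0, "wx": 0, "wy": 0, "wz": 0},
  ],
)

```text
t: 4.67
tool_pos: [445.6, 330.8, 240.9]
ee_rot: [-3.14, -0.001, 3.033]
force: [0.8, -0.2, -1.5]
grip_width: 13.4
finger_force: 39.9
```

```bash
python3 -c "
from h import *
w=W(S0,[-90,120,0])[0]
to([w[0],w[1],242],3.034)"
```

```text
t 4.67 pos [445.6 330.8 240.9] rot [-3.140e+00 -1.000e-03  3.033e+00] F [ 0.8 -0.2 -1.5] w 13.4 tool delta mm [ -91.5 -285.5   -0.9] rotvec [-0.001 -0.001 -0.001]
```

Emit:
servo_tool(
  commands=[
    {"tx": -0.005, "ty": -0.015, "tz": 0, "wx": 0, "wy": 0, "wz": 0},
    {"tx": -0.008, "ty": -0.025, "tz": 0, "wx": 0, "wy": 0, "wz": 0},
    {"tx": -0.009, "ty": -0.03, "tz": 0, "wx": 0, "wy": 0, "wz": 0},
    {"tx": -0.01, "ty": -0.03, "tz": 0, "wx": 0, "wy": 0, "wz": 0},
    {"tx": -0.01, "ty": -0.03, "tz": 0, "wx": 0, "wy": 0, "wz": 0},
    {"tx": -0.01, "ty": -0.03, "tz": 0, "wx": 0, "wy": 0, "wz": 0},
    {"tx": -0.01, "ty": -0.03, "tz": 0, "wx": 0, "wy": 0, "wz": 0},
    {"tx": -0.01, "ty": -0.03, "tz": 0, "wx": 0, "wy": 0, "wz": 0},
    {"tx": -0.009, "ty": -0.03, "tz": 0, "wx": 0, "wy": 0, "wz": 0},
    {"tx": -0.007, "ty": -0.025, "tz": 0, "wx": 0, "wy": 0, "wz": 0},
    {"tx": -0.003, "ty": -0.01, "tz": 0, "wx": 0, "wy": 0, "wz": 0},
    {"tx": 0, "ty": 0, "tz": 0, "wx": 0, "wy": 0, "wz": 0},
  ],
)

```text
t: 5.67
tool_pos: [506.1, 36.0, 241.1]
ee_rot: [-3.141, -0.0, 3.03]
force: [-0.0, 0.8, -2.5]
grip_width: 13.6
finger_force: 40.0
```

```bash
python3 - <<'E'
from h import *
o=grab("b");w=W(S0,[-90,120,0])[0]
to([w[0],w[1],242],3.034)
lm={}
for c in o:
    for b in masks_of(c,"logger")[:2]: print(c,b["score"],b["pixels"].sum(),(np.array(b["rect"])*[640,400,640,400]).round(1))
    lm[c]=masks_of(c,"logger")[0]["pixels"]
s=state();p=[s["tool_pos"][0],s["tool_pos"][1],-.108]
out=[]
for c in o:
    u,v=proj(o[c],[[p[0],p[1],200]])[0].astype(int);k=6
    im=cv2.resize(o[c]["img"][v-35:v+45,u-33:u+33,::-1],None,fx=k,fy=k,interpolation=cv2.INTER_CUBIC);out.append(im.copy())
    for b in LOG[:1]+LOG[2:]:
        b=b+[0,0,95]
        q=cv2.convexHull(((proj(o[c],W(p,b))-[u-33,v-35]+.5)*k).astype(np.int32));cv2.polylines(im,[q],True,(0,0,255))
    for b in [box(-10,10,-130,240,160,180)]:
        q=cv2.convexHull(((proj(o[c],W(S0,b))-[u-33,v-35]+.5)*k).astype(np.int32));cv2.polylines(im,[q],True,(255,0,0))
    out[-1]=im
cv2.imwrite("pics/lg2.png",np.hstack(out))
E
```

```text
t 5.77 pos [505.6  38.6 241. ] rot [ 3.140e+00 -1.000e-03  3.032e+00] F [-0.7  0.8 -1.9] w 13.6 tool delta mm [ 0.  -1.6 -1. ] rotvec [ 0.001 -0.001 -0.002] 
top 0.89 457 [326.  202.2  18.1  35.7]
side 0.94 326 [336.6 197.6  11.7  40.3]
```

View pics/lg2.png

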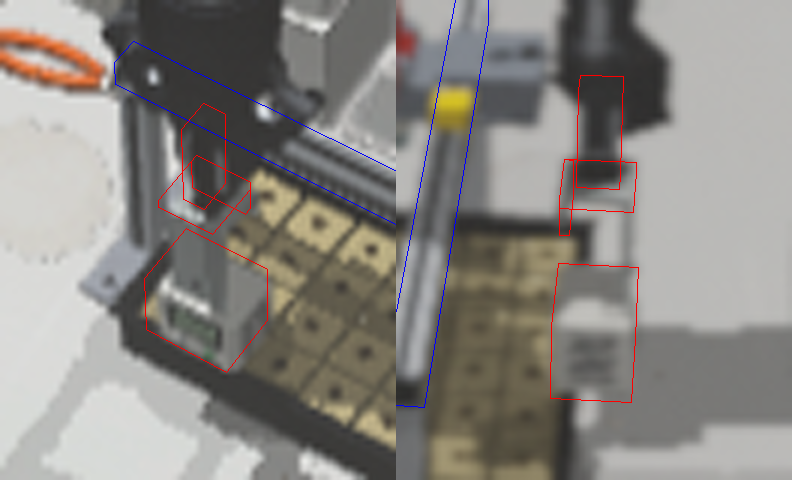

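The picture shows logger (top ~px (325,202), side (337,198)) within about 1–2 mm of the model and upright; rail overlay matches. Move in over the rail.

Emit:
servo_tool(
  commands=[
    {"tx": -0.008, "ty": 0, "tz": 0, "wx": 0, "wy": 0, "wz": 0},
    {"tx": -0.015, "ty": 0, "tz": 0, "wx": 0, "wy": 0, "wz": 0},
    {"tx": -0.015, "ty": 0, "tz": 0, "wx": 0, "wy": 0, "wz": 0},
    {"tx": -0.015, "ty": 0, "tz": 0, "wx": 0, "wy": 0, "wz": 0},
    {"tx": -0.012, "ty": 0, "tz": 0, "wx": 0, "wy": 0, "wz": 0},
    {"tx": -0.01, "ty": 0, "tz": 0, "wx": 0, "wy": 0, "wz": 0},
    {"tx": -0.008, "ty": 0, "tz": 0, "wx": 0, "wy": 0, "wz": 0},
    {"tx": -0.005, "ty": 0, "tz": 0, "wx": 0, "wy": 0, "wz": 0},
    {"tx": -0.002, "ty": 0, "tz": 0, "wx": 0, "wy": 0, "wz": 0},
    {"tx": 0, "ty": 0, "tz": 0, "wx": 0, "wy": 0, "wz": 0},
    {"tx": 0, "ty": 0, "tz": 0, "wx": 0, "wy": 0, "wz": 0},
  ],
)

```text
t: 6.88
tool_pos: [595.0, 28.5, 241.1]
ee_rot: [-3.142, -0.001, 3.034]
force: [0.5, 0.5, -1.0]
grip_width: 13.7
finger_force: 40.1
```

Emit:
servo_tool(
  commands=[
    {"tx": 0, "ty": 0, "tz": 0.005, "wx": 0, "wy": 0, "wz": 0},
    {"tx": 0, "ty": 0, "tz": 0.005, "wx": 0, "wy": 0, "wz": 0},
    {"tx": 0, "ty": 0, "tz": 0.004, "wx": 0, "wy": 0, "wz": 0},
    {"tx": 0, "ty": 0, "tz": 0.004, "wx": 0, "wy": 0, "wz": 0},
    {"tx": 0, "ty": 0, "tz": 0.003, "wx": 0, "wy": 0, "wz": 0},
    {"tx": 0, "ty": 0, "tz": 0.003, "wx": 0, "wy": 0, "wz": 0},
    {"tx": 0, "ty": 0, "tz": 0, "wx": 0, "wy": 0, "wz": 0},
    {"tx": 0, "ty": 0, "tz": 0, "wx": 0, "wy": 0, "wz": 0},
  ],
)

```text
t: 7.55
tool_pos: [595.3, 28.4, 217.0]
ee_rot: [-3.142, -0.001, 3.034]
force: [1.0, 0.0, -1.3]
grip_width: 13.4
finger_force: 40.1
```

```bash
python3 - <<'E'
from h import *
o=grab("c");w=W(S0,[0,0,0])[0]
to([w[0],w[1],207],3.034)
s=state();p=[s["tool_pos"][0],s["tool_pos"][1],-.108]
out=[]
for c in o:
    u,v=proj(o[c],[[p[0],p[1],180]])[0].astype(int);k=6
    im=cv2.resize(o[c]["img"][v-35:v+45,u-33:u+33,::-1],None,fx=k,fy=k,interpolation=cv2.INTER_CUBIC)
    for b in [box(-10,10,-130,240,160,180)]:
        q=cv2.convexHull(((proj(o[c],W(S0,b))-[u-33,v-35]+.5)*k).astype(np.int32));cv2.polylines(im,[q],True,(255,0,0))
    out.append(im)
cv2.imwrite("pics/lg3.png",np.hstack(out))
E
```

```text
t 7.65 pos [595.7  28.5 217.5] rot [3.142 0.    3.034] F [ 0.4 -0.8 -1.3] w 13.6 tool delta mm [   0.7 -121.2   10.5] rotvec [ 0.  0. -0.]
```

View pics/lg3.png

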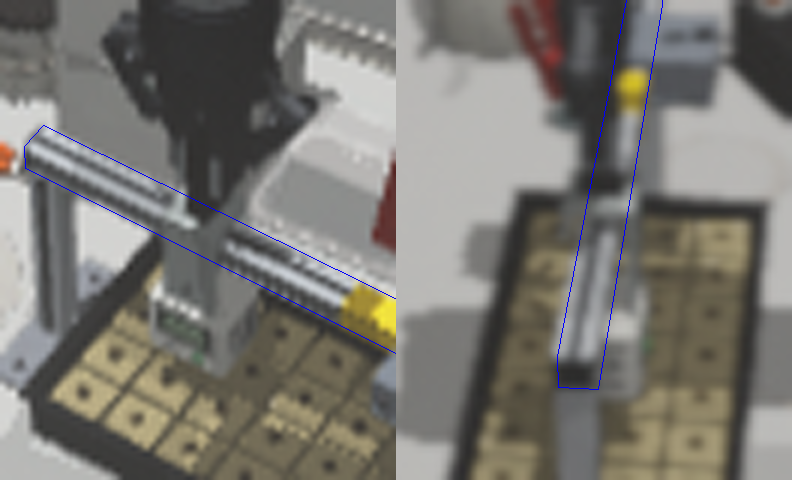

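The logger is over the rail (top px ~(322,205)), plate in front and rail visible through the U, no contact force. Lower on to the seat.

Emit:
servo_tool(
  commands=[
    {"tx": 0, "ty": 0, "tz": 0.003, "wx": 0, "wy": 0, "wz": 0},
    {"tx": 0, "ty": 0, "tz": 0.003, "wx": 0, "wy": 0, "wz": 0},
    {"tx": 0, "ty": 0, "tz": 0.002, "wx": 0, "wy": 0, "wz": 0},
    {"tx": 0, "ty": 0, "tz": 0.001, "wx": 0, "wy": 0, "wz": 0},
    {"tx": 0, "ty": 0, "tz": 0, "wx": 0, "wy": 0, "wz": 0},
    {"tx": 0, "ty": 0, "tz": 0, "wx": 0, "wy": 0, "wz": 0},
  ],
)

```text
t: 8.15
tool_pos: [595.4, 28.4, 208.1]
ee_rot: [-3.142, -0.0, 3.034]
force: [0.7, 0.7, -2.6]
grip_width: 13.5
finger_force: 40.1
```

Emit:
servo_tool(
  commands=[
    {"tx": 0, "ty": 0, "tz": 0.001, "wx": 0, "wy": 0, "wz": 0},
    {"tx": 0, "ty": 0, "tz": 0, "wx": 0, "wy": 0, "wz": 0},
  ],
)

```text
t: 8.32
tool_pos: [595.5, 28.4, 207.2]
ee_rot: [-3.142, -0.0, 3.034]
force: [0.2, -0.1, -2.9]
grip_width: 13.6
finger_force: 40.1
```

Emit:
servo_tool(
  commands=[
    {"tx": 0, "ty": 0, "tz": 0.001, "wx": 0, "wy": 0, "wz": 0},
    {"tx": 0, "ty": 0, "tz": 0, "wx": 0, "wy": 0, "wz": 0},
  ],
)

```text
t: 8.48
tool_pos: [595.6, 28.5, 207.1]
ee_rot: [3.142, 0.0, 3.034]
force: [-1.7, 0.9, 1.0]
grip_width: 13.6
finger_force: 40.5
```

Emit:
servo_tool(
  commands=[
    {"tx": 0, "ty": 0, "tz": 0.001, "wx": 0, "wy": 0, "wz": 0},
    {"tx": 0, "ty": 0, "tz": 0, "wx": 0, "wy": 0, "wz": 0},
  ],
)

```text
t: 8.65
tool_pos: [595.7, 28.5, 207.1]
ee_rot: [-3.142, 0.001, 3.034]
force: [-3.9, 0.3, 5.4]
grip_width: 13.6
finger_force: 41.2
```

Emit:
servo_tool(
  commands=[
    {"tx": 0, "ty": 0, "tz": -0.001, "wx": 0, "wy": 0, "wz": 0},
    {"tx": 0, "ty": -0.005, "tz": 0, "wx": 0, "wy": 0, "wz": 0},
    {"tx": 0, "ty": -0.01, "tz": 0, "wx": 0, "wy": 0, "wz": 0},
    {"tx": 0, "ty": -0.01, "tz": 0, "wx": 0, "wy": 0, "wz": 0},
    {"tx": 0, "ty": -0.01, "tz": 0, "wx": 0, "wy": 0, "wz": 0},
    {"tx": 0, "ty": -0.01, "tz": 0, "wx": 0, "wy": 0, "wz": 0},
    {"tx": 0, "ty": -0.01, "tz": 0, "wx": 0, "wy": 0, "wz": 0},
    {"tx": 0, "ty": -0.005, "tz": 0, "wx": 0, "wy": 0, "wz": 0},
    {"tx": 0, "ty": 0, "tz": 0, "wx": 0, "wy": 0, "wz": 0},
  ],
)

```text
t: 9.4
tool_pos: [589.4, -33.4, 207.1]
ee_rot: [-3.141, 0.002, 3.032]
force: [0.4, 1.6, 4.7]
grip_width: 13.6
finger_force: 41.2
```

```bash
python3 - <<'E'
from h import *
w=W(S0,[0,0,0])[0]
to([w[0],w[1],207],3.034)
E
```

```text
t 9.4 pos [589.4 -33.4 207.1] rot [-3.141e+00  2.000e-03  3.032e+00] F [0.4 1.6 4.7] w 13.6 tool delta mm [  1.  -59.    0.1] rotvec [-0.001  0.002 -0.002]
```

Emit:
servo_tool(
  commands=[
    {"tx": 0, "ty": -0.005, "tz": -0.0005, "wx": 0, "wy": 0, "wz": 0},
    {"tx": 0.0005, "ty": -0.01, "tz": 0, "wx": 0, "wy": 0, "wz": 0},
    {"tx": 0, "ty": -0.01, "tz": 0, "wx": 0, "wy": 0, "wz": 0},
    {"tx": 0.0005, "ty": -0.01, "tz": 0, "wx": 0, "wy": 0, "wz": 0},
    {"tx": 0, "ty": -0.01, "tz": 0, "wx": 0, "wy": 0, "wz": 0},
    {"tx": 0, "ty": -0.008, "tz": 0, "wx": 0, "wy": 0, "wz": 0},
    {"tx": 0, "ty": -0.004, "tz": 0, "wx": 0, "wy": 0, "wz": 0},
    {"tx": 0, "ty": -0.002, "tz": 0, "wx": 0, "wy": 0, "wz": 0},
    {"tx": 0, "ty": 0, "tz": 0, "wx": 0, "wy": 0, "wz": 0},
    {"tx": 0, "ty": 0, "tz": 0, "wx": 0, "wy": 0, "wz": 0},
  ],
)

```text
t: 10.23
tool_pos: [581.6, -91.3, 207.1]
ee_rot: [-3.14, 0.0, 3.033]
force: [-0.3, 0.8, 4.8]
grip_width: 13.1
finger_force: 41.1
```

```bash
python3 - <<'E'
from h import *
o=grab("d");w=W(S0,[0,0,0])[0]
to([w[0],w[1],207],3.034)
p=S0;out=[]
K=lambda a,X:np.c_[32+np.cos(-a)*(X[:,0]-32)+0*X[:,1], X[:,1],X[:,2]]
for c in o:
    u,v=proj(o[c],[[p[0],p[1],180]])[0].astype(int);k=6
    im=cv2.resize(o[c]["img"][v-42:v+42,u-33:u+33,::-1],None,fx=k,fy=k,interpolation=cv2.INTER_CUBIC)
    for b,col in [(box(-10,10,-20,20,160,180),(255,0,0)),(box(-22,22,-28,28,60,110),(0,0,255)),(box(-19,19,-18,18,180,186),(0,255,0))]:
        q=cv2.convexHull(((proj(o[c],W(S0,b))-[u-33,v-42]+.5)*k).astype(np.int32));cv2.polylines(im,[q],True,col)
    out.append(im)
cv2.imwrite("pics/lg4.png",np.hstack(out))
E
```

```text
t 10.33 pos [581.6 -91.3 207.1] rot [-3.139  0.     3.034] F [0.3 1.9 4.5] w 13.3 tool delta mm [-0.4 -0.7  0.1] rotvec [-0.002  0.    -0.   ]
```

View pics/lg4.png

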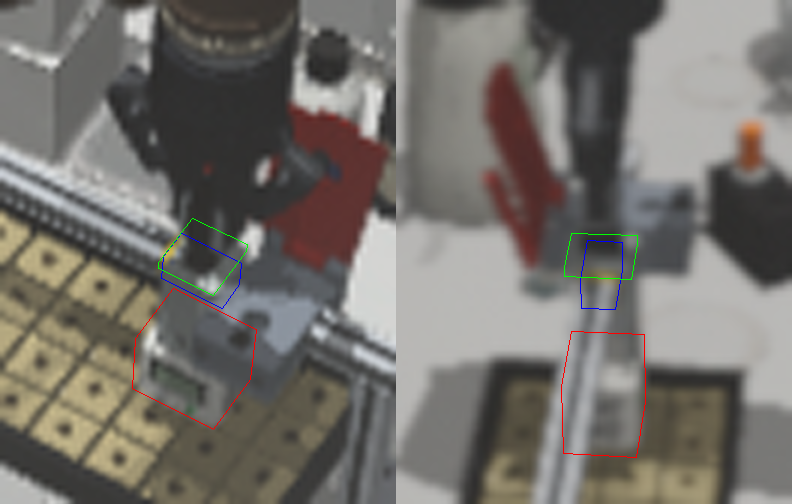

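Top view: logger on the mark with a trace of yellow on the left; housing matches the model within ~1 mm. Release and rise while I fit the fork angle.

Emit:
servo_tool(
  commands=[
    {"tx": 0, "ty": 0, "tz": 0, "wx": 0, "wy": 0, "wz": 0},
    {"tx": 0, "ty": 0, "tz": 0, "wx": 0, "wy": 0, "wz": 0},
    {"tx": 0, "ty": 0, "tz": 0, "wx": 0, "wy": 0, "wz": 0},
    {"tx": 0, "ty": 0, "tz": 0, "wx": 0, "wy": 0, "wz": 0},
    {"tx": 0, "ty": 0, "tz": -0.01, "wx": 0, "wy": 0, "wz": 0},
    {"tx": 0, "ty": 0, "tz": -0.03, "wx": 0, "wy": 0, "wz": 0},
    {"tx": 0, "ty": 0, "tz": -0.04, "wx": 0, "wy": 0, "wz": 0},
    {"tx": 0, "ty": 0, "tz": -0.04, "wx": 0, "wy": 0, "wz": 0},
    {"tx": 0.03, "ty": 0, "tz": -0.02, "wx": 0, "wy": 0, "wz": 0},
    {"tx": 0.04, "ty": 0, "tz": 0, "wx": 0, "wy": 0, "wz": 0},
    {"tx": 0.04, "ty": 0, "tz": 0, "wx": 0, "wy": 0, "wz": 0},
    {"tx": 0.04, "ty": 0, "tz": 0, "wx": 0, "wy": 0, "wz": 0},
  ],
  fingers=0.04,
)

```text
t: 11.33
tool_pos: [431.2, -73.6, 347.9]
ee_rot: [-3.141, 0.001, 3.034]
force: [-1.1, 0.3, 0.1]
grip_width: 39.7
finger_force: 0.0
```

```bash
python3 - <<'E'
from h import *
o=grab("e");w=W(S0,[0,0,0])[0]
to([w[0],w[1],207],3.034)
F=[box(-50,18,-76,-15,187,195),box(-34,20,15,27,187,195),box(17,30,-76,27,187,195)]
def rot(a,X):
    X=X.copy();x=X[:,0]-32;z=X[:,2]-187;X[:,0]=32+np.cos(a)*x+np.sin(a)*z;X[:,2]=187-np.sin(a)*x+np.cos(a)*z;return X
a0=load("a")
for tag,q in(("a",a0),("e",o)):
  M={}
  for c in q:
    h=cv2.cvtColor(q[c]["img"],cv2.COLOR_RGB2HSV).astype(int);m=((h[...,0]<6)|(h[...,0]>172))&(h[...,1]>130)&(h[...,2]>60)
    u,v=proj(q[c],W(S0,[50,-25,230]))[0].astype(int);w=np.zeros_like(m);w[v-35:v+35,u-25:u+25]=1;M[c]=m&w
  r=[(sum(((render(q[c],S0,[rot(a,b) for b in F])-M[c])**2).sum() for c in q),round(a,2)) for a in np.arange(1.6,2.05,.03)];print(tag,sorted(r)[:4],[int(M[c].sum()) for c in M])
# ground point of flask
d=a0["side"];H=np.array(d["R"]);
for uv in((287,160),(287,150),(280,155),(294,155)):
    ray=H.T@np.array([(uv[0]-d["cx"])/d["fx"],(uv[1]-d["cy"])/d["fy"],1]);C=-H.T@np.array(d["t"]);g=C-ray*C[2]/ray[2]
    e=g-[S0[0],S0[1],0];c,s=np.cos(S0[2]),np.sin(S0[2]);print(uv,"stand xy",(c*e[0]+s*e[1]).round(),(-s*e[0]+c*e[1]).round())
im=cv2.hconcat([cv2.resize(o["top"]["img"][140:290,320:450,::-1],(520,600),interpolation=cv2.INTER_CUBIC),cv2.resize(o["side"]["img"][95:245,265:335,::-1],(280,600),interpolation=cv2.INTER_CUBIC)])
cv2.imwrite("pics/e.png",im)
E
```

```text
t 11.43 pos [426.5 -72.5 346. ] rot [-3.142 -0.005  3.034] F [ 0.7 -0.9 -0.3] w 40.0 tool delta mm [-157.3   -2.6  138.3] rotvec [-0.    -0.005 -0.   ] 
a [(np.float64(267.39907727797004), np.float64(1.84)), (np.float64(270.85342560553636), np.float64(1.81)), (np.float64(271.45256439830837), np.float64(1.87)), (np.float64(278.81201076509035), np.float64(1.9))] [406, 126]
e [(np.float64(277.88927335640136), np.float64(1.84)), (np.float64(279.119231064975), np.float64(1.87)), (np.float64(283.4142099192618), np.float64(1.81)), (np.float64(286.29044213763933), np.float64(1.9))] [395, 132]
(287, 160) stand xy 146.0 -342.0
(287, 150) stand xy 159.0 -427.0
(280, 155) stand xy 183.0 -381.0
(294, 155) stand xy 121.0 -386.0
```

View pics/e.png

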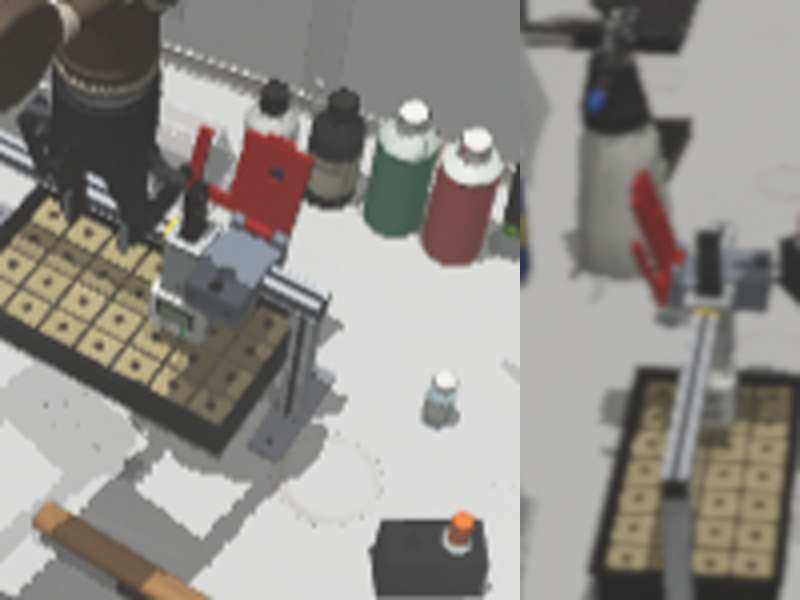

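Logger hangs on the mark (top crop (190,230)), fork raised at ≈1.84 rad, space behind it looks clear. Next: push it forward from behind with shut fingers.

```bash
python3 - <<'E'
from h import *
w=W(S0,[95,-45,0])[0];to([w[0],w[1],340],3.034)
o=load("e");d=o["top"];H=np.array(d["R"])
for n,x,y in(("red",455,262),("green",395,232),("black",330,205),("white",262,165)):
    uv=(320+x/4,140+y/4)
    ray=H.T@np.array([(uv[0]-d["cx"])/d["fx"],(uv[1]-d["cy"])/d["fy"],1]);C=-H.T@np.array(d["t"]);g=C-ray*C[2]/ray[2]
    e=g-[S0[0],S0[1],0];c,s=np.cos(S0[2]),np.sin(S0[2]);print(n,"stand xy",(c*e[0]+s*e[1]).round(),(-s*e[0]+c*e[1]).round())
E
```

```text
t 11.43 pos [426.5 -72.5 346. ] rot [-3.142 -0.005  3.034] F [ 0.7 -0.9 -0.3] w 40.0 tool delta mm [-251.7  -47.6    4.9] rotvec [-0.    -0.005 -0.   ] 
red stand xy 233.0 -168.0
green stand xy 234.0 -104.0
black stand xy 230.0 -36.0
white stand xy 239.0 44.0
```

Emit:
servo_tool(
  commands=[
    {"tx": -0.01, "ty": -0.002, "tz": 0, "wx": 0, "wy": 0, "wz": 0},
    {"tx": -0.02, "ty": -0.004, "tz": 0, "wx": 0, "wy": 0, "wz": 0},
    {"tx": -0.027, "ty": -0.005, "tz": 0, "wx": 0, "wy": 0, "wz": 0},
    {"tx": -0.027, "ty": -0.005, "tz": 0, "wx": 0, "wy": 0, "wz": 0},
    {"tx": -0.027, "ty": -0.005, "tz": 0, "wx": 0, "wy": 0, "wz": 0},
    {"tx": -0.027, "ty": -0.005, "tz": 0, "wx": 0, "wy": 0, "wz": 0},
    {"tx": -0.027, "ty": -0.005, "tz": 0, "wx": 0, "wy": 0, "wz": 0},
    {"tx": -0.027, "ty": -0.005, "tz": 0, "wx": 0, "wy": 0, "wz": 0},
    {"tx": -0.027, "ty": -0.005, "tz": 0, "wx": 0, "wy": 0, "wz": 0},
    {"tx": -0.022, "ty": -0.004, "tz": 0, "wx": 0, "wy": 0, "wz": 0},
    {"tx": -0.011, "ty": -0.002, "tz": 0, "wx": 0, "wy": 0, "wz": 0},
    {"tx": 0, "ty": 0, "tz": 0, "wx": 0, "wy": 0, "wz": 0},
  ],
  fingers=0.0,
)

```text
t: 12.43
tool_pos: [681.8, -148.7, 345.0]
ee_rot: [-3.141, 0.001, 3.034]
force: [-0.8, 0.2, -0.1]
grip_width: 0.3
finger_force: 0.0
```

Emit:
servo_tool(
  commands=[
    {"tx": 0, "ty": 0, "tz": 0.02, "wx": 0, "wy": 0, "wz": 0},
    {"tx": 0, "ty": 0, "tz": 0.03, "wx": 0, "wy": 0, "wz": 0},
    {"tx": 0, "ty": 0, "tz": 0.03, "wx": 0, "wy": 0, "wz": 0},
    {"tx": 0, "ty": 0, "tz": 0.02, "wx": 0, "wy": 0, "wz": 0},
    {"tx": 0, "ty": 0, "tz": 0.004, "wx": 0, "wy": 0, "wz": 0},
    {"tx": 0, "ty": 0, "tz": 0, "wx": 0, "wy": 0, "wz": 0},
    {"tx": 0, "ty": 0, "tz": 0, "wx": 0, "wy": 0, "wz": 0},
  ],
)

```text
t: 13.02
tool_pos: [679.1, -147.7, 243.8]
ee_rot: [-3.141, 0.002, 3.034]
force: [-0.1, -0.6, 0.6]
grip_width: -0.1
finger_force: 0.0
```

```bash
python3 - <<'E'
from h import *
w=W(S0,[20,-45,0])[0];to([w[0],w[1],240],3.034)
E
```

```text
t 13.02 pos [ 679.1 -147.7  243.8] rot [-3.141e+00  2.000e-03  3.034e+00] F [-0.1 -0.6  0.6] w -0.1 tool delta mm [82.5 -0.1  3.7] rotvec [-0.     0.002 -0.   ]
```

Emit:
servo_tool(
  commands=[
    {"tx": 0.008, "ty": 0, "tz": 0, "wx": 0, "wy": 0, "wz": 0},
    {"tx": 0.008, "ty": 0, "tz": 0, "wx": 0, "wy": 0, "wz": 0},
    {"tx": 0.008, "ty": 0, "tz": 0, "wx": 0, "wy": 0, "wz": 0},
    {"tx": 0.008, "ty": 0, "tz": 0, "wx": 0, "wy": 0, "wz": 0},
    {"tx": 0.006, "ty": 0, "tz": 0, "wx": 0, "wy": 0, "wz": 0},
    {"tx": 0.006, "ty": 0, "tz": 0, "wx": 0, "wy": 0, "wz": 0},
  ],
)

```text
t: 13.52
tool_pos: [633.7, -142.7, 243.6]
ee_rot: [-3.141, 0.001, 3.034]
force: [0.6, 0.6, -0.5]
grip_width: -0.1
finger_force: 0.3
```

Emit:
servo_tool(
  commands=[
    {"tx": 0.006, "ty": 0, "tz": 0, "wx": 0, "wy": 0, "wz": 0},
    {"tx": 0.006, "ty": 0, "tz": 0, "wx": 0, "wy": 0, "wz": 0},
    {"tx": 0.006, "ty": 0, "tz": 0, "wx": 0, "wy": 0, "wz": 0},
    {"tx": 0.006, "ty": 0, "tz": 0, "wx": 0, "wy": 0, "wz": 0},
  ],
)

```text
t: 13.85
tool_pos: [609.8, -140.1, 242.6]
ee_rot: [-3.142, -0.0, 3.034]
force: [-0.1, -0.1, -0.5]
grip_width: 0.5
finger_force: 0.4
```

Emit:
servo_tool(
  commands=[
    {"tx": 0.006, "ty": 0, "tz": 0, "wx": 0, "wy": 0, "wz": 0},
    {"tx": 0.006, "ty": 0, "tz": 0, "wx": 0, "wy": 0, "wz": 0},
    {"tx": 0.004, "ty": 0, "tz": 0, "wx": 0, "wy": 0, "wz": 0},
    {"tx": 0, "ty": 0, "tz": 0, "wx": 0, "wy": 0, "wz": 0},
    {"tx": 0, "ty": 0, "tz": 0, "wx": 0, "wy": 0, "wz": 0},
    {"tx": 0, "ty": 0, "tz": 0, "wx": 0, "wy": 0, "wz": 0},
  ],
)

```text
t: 14.35
tool_pos: [594.6, -138.4, 242.8]
ee_rot: [3.142, 0.0, 3.034]
force: [-0.8, 0.4, -0.1]
grip_width: 0.3
finger_force: 0.0
```

```bash
python3 - <<'E'
from h import *
w=W(S0,[20,-45,0])[0];to([w[0],w[1],240],3.034)
o=grab("f")
F=[box(-50,18,-76,-15,187,195),box(-34,20,15,27,187,195),box(17,30,-76,27,187,195)]
def rot(a,X):
    X=X.copy();x=X[:,0]-32;z=X[:,2]-187;X[:,0]=32+np.cos(a)*x+np.sin(a)*z;X[:,2]=187-np.sin(a)*x+np.cos(a)*z;return X
M={}
for c in o:
    h=cv2.cvtColor(o[c]["img"],cv2.COLOR_RGB2HSV).astype(int);m=((h[...,0]<6)|(h[...,0]>172))&(h[...,1]>130)&(h[...,2]>60)
    u,v=proj(o[c],W(S0,[20,-25,210]))[0].astype(int);w=np.zeros_like(m);w[v-28:v+35,u-25:u+22]=1;M[c]=m&w
r=[(sum(((render(o[c],S0,[rot(a,b) for b in F])-M[c])**2).sum().round() for c in o),round(a,2)) for a in np.arange(0,2.05,.08)];print(sorted(r)[:5],[int(M[c].sum()) for c in M])
E
```

```text
t 14.35 pos [ 594.6 -138.4  242.8] rot [3.142 0.    3.034] F [-0.8  0.4 -0.1] w 0.3 tool delta mm [-2.5 -0.2  2.8] rotvec [ 0.  0. -0.] 
[(np.float64(269.0), np.float64(0.96)), (np.float64(289.0), np.float64(1.04)), (np.float64(326.0), np.float64(1.12)), (np.float64(329.0), np.float64(0.88)), (np.float64(377.0), np.float64(1.2))] [29, 46]
```

Emit:
servo_tool(
  commands=[
    {"tx": 0, "ty": 0, "tz": -0.02, "wx": 0, "wy": 0, "wz": 0},
    {"tx": 0, "ty": 0, "tz": -0.03, "wx": 0, "wy": 0, "wz": 0},
    {"tx": 0.01, "ty": -0.02, "tz": -0.03, "wx": 0, "wy": 0, "wz": 0},
    {"tx": 0.015, "ty": -0.035, "tz": 0, "wx": 0, "wy": 0, "wz": 0},
    {"tx": 0.015, "ty": -0.035, "tz": 0, "wx": 0, "wy": 0, "wz": 0},
    {"tx": 0.015, "ty": -0.035, "tz": 0, "wx": 0, "wy": 0, "wz": 0},
    {"tx": 0.01, "ty": -0.035, "tz": 0, "wx": 0, "wy": 0, "wz": 0},
    {"tx": 0.005, "ty": -0.015, "tz": 0, "wx": 0, "wy": 0, "wz": 0},
    {"tx": 0, "ty": 0, "tz": 0, "wx": 0, "wy": 0, "wz": 0},
    {"tx": 0, "ty": 0, "tz": 0, "wx": 0, "wy": 0, "wz": 0},
  ],
  fingers=0.05,
)

```text
t: 15.28
tool_pos: [505.8, -305.6, 322.7]
ee_rot: [3.141, 0.0, 3.032]
force: [-0.1, 0.3, -0.2]
grip_width: 50.3
finger_force: 0.0
```

```bash
python3 - <<'E'
from h import *
o=grab("g")
F=[box(-50,18,-76,-15,187,195),box(-34,20,15,27,187,195),box(17,30,-76,27,187,195)]
def rot(a,X):
    X=X.copy();x=X[:,0]-32;z=X[:,2]-187;X[:,0]=32+np.cos(a)*x+np.sin(a)*z;X[:,2]=187-np.sin(a)*x+np.cos(a)*z;return X
M={}
for c in o:
    h=cv2.cvtColor(o[c]["img"],cv2.COLOR_RGB2HSV).astype(int);m=((h[...,0]<6)|(h[...,0]>172))&(h[...,1]>130)&(h[...,2]>60)
    u,v=proj(o[c],W(S0,[20,-25,210]))[0].astype(int);w=np.zeros_like(m);w[v-28:v+35,u-25:u+22]=1;M[c]=m&w
r=[(sum(((render(o[c],S0,[rot(a,b) for b in F])-M[c])**2).sum().round() for c in o),round(a,2)) for a in np.arange(0,2.05,.08)];print(sorted(r)[:5],[int(M[c].sum()) for c in M])
a=load("e")
HB=[box(-9,9,-9,9,59,92)]  # handle standing in the block
K={}
for c,(u,v) in(("top",(435,270)),("side",(336,151))):
    h=cv2.cvtColor(a[c]["img"],cv2.COLOR_RGB2HSV).astype(int);w=np.zeros((400,640),bool);w[v-12:v+12,u-9:u+9]=1
    K[c]=w&(h[...,0]<20)&(h[...,1]>70)&(h[...,2]>70);y,x=np.nonzero(K[c]);print(c,K[c].sum(),x.mean(),y.mean(),x.min(),x.max(),y.min(),y.max())
pix={c:tuple(np.array(np.nonzero(K[c])[::-1]).mean(1)) for c in K};print(tri(a,pix))
f=lambda p:sum(((render(a[c],[p[0],p[1],0],HB)-K[c])**2).sum() for c in K)
m=minimize(f,[479,-387],method="Nelder-Mead",options=dict(initial_simplex=[[479,-387],[485,-387],[479,-381]]));print("handle fit",m.x,m.fun)
b=masks_of("top","pin_block");q=b[0]["pixels"]|K["top"];
g=lambda p:((render(a["top"],p,PB+[box(-9,9,-27,-9,59,92)])-q)**2).sum()
bb=min((g([m.x[0]+18*-np.sin(t),m.x[1]+18*np.cos(t),t]),t) for t in np.arange(-3.1,3.1,.05));print("block yaw",bb)
v=boxes_of("top","blue_vial")[:1]
d=a["top"];H=np.array(d["R"]);r=np.array(v[0]["rect"])*[640,400,640,400];print(r)
ray=H.T@np.array([(r[0]-d["cx"])/d["fx"],(r[1]+r[3]/2-1.5-d["cy"])/d["fy"],1]);C=-H.T@np.array(d["t"]);print("vial",(C-ray*C[2]/ray[2]).round())
to([m.x[0],m.x[1],150],3.034)
E
```

```text
[(np.float64(215.0), np.float64(0.96)), (np.float64(228.0), np.float64(1.04)), (np.float64(273.0), np.float64(1.12)), (np.float64(292.0), np.float64(0.88)), (np.float64(341.0), np.float64(1.2))] [49, 87]
top 44 434.8863636363636 271.4318181818182 432 438 268 275
side 31 336.5483870967742 150.61290322580646 335 338 147 154
(array([ 477.4688033 , -388.38248397,   77.84497016]), array([ 0.6, -0.6,  0.7,  0.5]))
handle fit [ 478.34790814 -388.38545394] 33.61274894271434
block yaw (np.float64(58.19008073817763), np.float64(0.4999999999999871))Traceback (most recent call last):
  File "<stdin>", line 24, in <module>
IndexError: list index out of range
```

```bash
python3 - <<'E'
from h import *
o=load("g")
im=cv2.hconcat([cv2.resize(o["top"]["img"][150:275,340:445,::-1],(504,600),interpolation=cv2.INTER_CUBIC),cv2.resize(o["side"]["img"][120:220,275:325,::-1],(296,600),interpolation=cv2.INTER_CUBIC)])
cv2.imwrite("pics/g.png",im)
E
```

```text
(no output)
```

View pics/g.png

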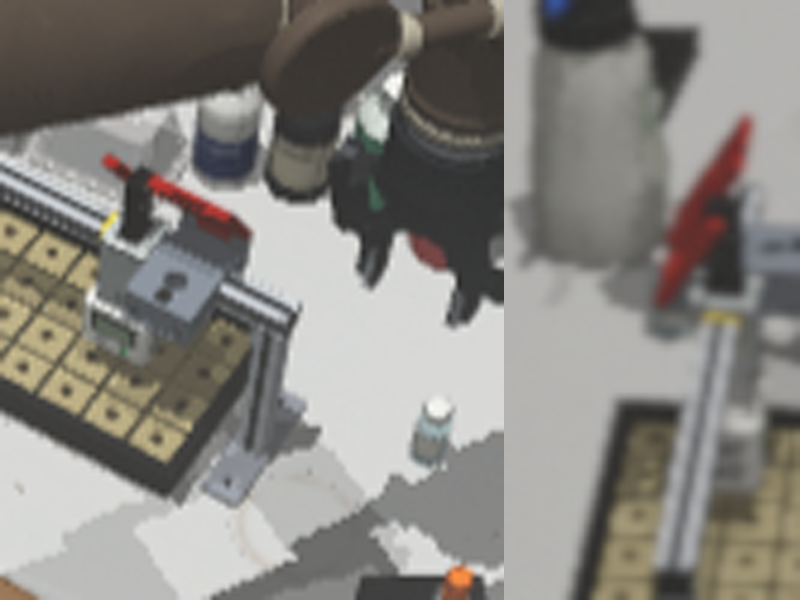

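The fork leans forward at ≈0.96 rad but hasn't dropped (top crop (180,195)). Going back to check and push it down from above.

```bash
cat >> h.py <<'E'
FK=[box(-50,18,-76,-15,187,195),box(-34,20,15,27,187,195),box(17,30,-76,27,187,195)]
def rot(a,X):
    X=X.copy();x=X[:,0]-32;z=X[:,2]-187;X[:,0]=32+np.cos(a)*x+np.sin(a)*z;X[:,2]=187-np.sin(a)*x+np.cos(a)*z;return X
def fork(o):
    M={}
    for c in o:
        h=cv2.cvtColor(o[c]["img"],cv2.COLOR_RGB2HSV).astype(int);m=((h[...,0]<6)|(h[...,0]>172))&(h[...,1]>130)&(h[...,2]>60)
        u,v=proj(o[c],W(S0,[20,-25,210]))[0].astype(int);w=np.zeros_like(m);w[v-28:v+35,u-25:u+22]=1;M[c]=m&w
    r=[(sum(((render(o[c],S0,[rot(a,b) for b in FK])-M[c])**2).sum().round() for c in o),round(a,2)) for a in np.arange(0,2.05,.04)];print("fork",[(int(q),float(b)) for q,b in sorted(r)[:4]],[int(M[c].sum()) for c in M])
E
python3 - <<'E'
from h import *
fork(load("g"));fork(grab("h"))
w=W(S0,[-10,-48,0])[0];to([w[0],w[1],300],3.034)
E
```

```text
fork [(215, 0.96), (217, 1.0), (228, 1.04), (243, 1.08)] [49, 87]
fork [(216, 0.96), (218, 1.0), (229, 1.04), (244, 1.08)] [49, 86]
t 15.58 pos [ 506.7 -303.7  322.8] rot [3.141 0.    3.036] F [ 0.8  0.7 -0.8] w 50.1 tool delta mm [-42.4 170.5  22.8] rotvec [0.    0.    0.002]
```

Emit:
servo_tool(
  commands=[
    {"tx": -0.004, "ty": 0.015, "tz": 0, "wx": 0, "wy": 0, "wz": 0},
    {"tx": -0.007, "ty": 0.03, "tz": 0, "wx": 0, "wy": 0, "wz": 0},
    {"tx": -0.008, "ty": 0.035, "tz": 0, "wx": 0, "wy": 0, "wz": 0},
    {"tx": -0.008, "ty": 0.035, "tz": 0, "wx": 0, "wy": 0, "wz": 0},
    {"tx": -0.008, "ty": 0.03, "tz": 0, "wx": 0, "wy": 0, "wz": 0},
    {"tx": -0.005, "ty": 0.02, "tz": 0.005, "wx": 0, "wy": 0, "wz": 0},
    {"tx": -0.002, "ty": 0.005, "tz": 0.01, "wx": 0, "wy": 0, "wz": 0},
    {"tx": 0, "ty": 0, "tz": 0.015, "wx": 0, "wy": 0, "wz": 0},
    {"tx": 0, "ty": 0, "tz": 0.01, "wx": 0, "wy": 0, "wz": 0},
    {"tx": 0, "ty": 0, "tz": 0, "wx": 0, "wy": 0, "wz": 0},
  ],
  fingers=0.0,
)

```text
t: 16.42
tool_pos: [564.1, -139.8, 279.2]
ee_rot: [3.141, -0.006, 3.034]
force: [-0.5, -0.5, -0.7]
grip_width: 0.0
finger_force: 0.0
```

Emit:
servo_tool(
  commands=[
    {"tx": 0, "ty": 0, "tz": 0.008, "wx": 0, "wy": 0, "wz": 0},
    {"tx": 0, "ty": 0, "tz": 0.008, "wx": 0, "wy": 0, "wz": 0},
    {"tx": 0, "ty": 0, "tz": 0.008, "wx": 0, "wy": 0, "wz": 0},
    {"tx": 0, "ty": 0, "tz": 0.008, "wx": 0, "wy": 0, "wz": 0},
    {"tx": 0, "ty": 0, "tz": 0, "wx": 0, "wy": 0, "wz": 0},
  ],
)

```text
t: 16.83
tool_pos: [558.0, -140.5, 257.7]
ee_rot: [-3.141, -0.02, 3.034]
force: [-28.7, 4.8, 40.3]
grip_width: -0.1
finger_force: 19.8
```

```bash
python3 - <<'E'
from h import *
fork(grab("i"))
w=W(S0,[-10,-48,0])[0];to([w[0],w[1],210],3.034)
E
```

```text
fork [(296, 0.96), (297, 0.92), (315, 1.0), (325, 0.88)] [11, 45]
t 16.93 pos [ 559.2 -140.7  258.7] rot [-3.14  -0.016  3.034] F [-28.5   4.4  40.4] w 0.1 tool delta mm [-8.2  2.9 48.6] rotvec [-0.001 -0.016 -0.   ]
```

The push landed on the fork's front edge (force along the plate). Back off, go behind it and push forward.

Emit:
servo_tool(
  commands=[
    {"tx": 0, "ty": 0, "tz": -0.03, "wx": 0, "wy": 0, "wz": 0},
    {"tx": 0, "ty": 0, "tz": -0.02, "wx": 0, "wy": 0, "wz": 0},
    {"tx": -0.02, "ty": 0, "tz": 0, "wx": 0, "wy": 0, "wz": 0},
    {"tx": -0.03, "ty": 0, "tz": 0, "wx": 0, "wy": 0, "wz": 0},
    {"tx": 0, "ty": 0, "tz": 0, "wx": 0, "wy": 0, "wz": 0},
  ],
)

```text
t: 17.35
tool_pos: [619.8, -147.1, 300.9]
ee_rot: [-3.141, 0.005, 3.033]
force: [0.4, 0.5, -0.3]
grip_width: -0.1
finger_force: 0.0
```

```bash
python3 - <<'E'
from h import *
o=grab("j");fork(o)
w=W(S0,[38,-48,0])[0];to([w[0],w[1],240],3.034)
# logger pose check: fit position/yaw/height by black grip + housing not occluded
lm={c:masks_of(c,"logger") for c in o}
lm={c:m[0]["pixels"] for c,m in lm.items() if m}
f=lambda p:sum(((render(o[c],[p[0],p[1],p[2]],[b+[0,0,60] for b in LOG])-lm[c])**2).sum() for c in lm)
for z in(1,):
    x0=np.array([582,-92,-.108]);m=minimize(f,x0,method="Nelder-Mead",options=dict(initial_simplex=x0+np.array([[0,0,0],[6,0,0],[0,6,0],[0,0,.12]])));print(m.x,m.fun,f(x0))
E
```

```text
fork [(309, 0.88), (310, 0.92), (318, 0.84), (332, 0.96)] [40, 72]
t 17.45 pos [ 616.  -146.3  299.9] rot [ 3.141e+00 -1.000e-03  3.033e+00] F [ 0.3  0.5 -1.2] w -0.2 tool delta mm [ 1.6  2.3 59.9] rotvec [ 0.    -0.001 -0.001] 
[ 5.81459178e+02 -9.38856684e+01  1.54891518e-02] 347.0199154171472 380.1469742406766
```

Emit:
servo_tool(
  commands=[
    {"tx": 0, "ty": 0, "tz": 0.02, "wx": 0, "wy": 0, "wz": 0},
    {"tx": 0, "ty": 0, "tz": 0.03, "wx": 0, "wy": 0, "wz": 0},
    {"tx": 0, "ty": 0, "tz": 0.015, "wx": 0, "wy": 0, "wz": 0},
    {"tx": 0, "ty": 0, "tz": 0, "wx": 0, "wy": 0, "wz": 0},
    {"tx": 0.005, "ty": 0, "tz": 0, "wx": 0, "wy": 0, "wz": 0},
    {"tx": 0.005, "ty": 0, "tz": 0, "wx": 0, "wy": 0, "wz": 0},
    {"tx": 0.005, "ty": 0, "tz": 0, "wx": 0, "wy": 0, "wz": 0},
    {"tx": 0.005, "ty": 0, "tz": 0, "wx": 0, "wy": 0, "wz": 0},
    {"tx": 0.005, "ty": 0, "tz": 0, "wx": 0, "wy": 0, "wz": 0},
    {"tx": 0, "ty": 0, "tz": 0, "wx": 0, "wy": 0, "wz": 0},
  ],
)

```text
t: 18.38
tool_pos: [590.2, -143.0, 236.8]
ee_rot: [-3.141, 0.001, 3.034]
force: [0.1, -0.9, -0.2]
grip_width: 0.2
finger_force: 0.0
```

Emit:
servo_tool(
  commands=[
    {"tx": 0.004, "ty": 0, "tz": 0, "wx": 0, "wy": 0, "wz": 0},
    {"tx": 0.004, "ty": 0, "tz": 0, "wx": 0, "wy": 0, "wz": 0},
    {"tx": 0.004, "ty": 0, "tz": 0, "wx": 0, "wy": 0, "wz": 0},
  ],
)

```text
t: 18.63
tool_pos: [578.8, -141.7, 235.8]
ee_rot: [-3.142, 0.0, 3.034]
force: [0.1, -0.1, 0.0]
grip_width: -0.3
finger_force: 0.0
```

Emit:
servo_tool(
  commands=[
    {"tx": 0.005, "ty": 0, "tz": 0, "wx": 0, "wy": 0, "wz": 0},
    {"tx": 0.005, "ty": 0, "tz": 0, "wx": 0, "wy": 0, "wz": 0},
    {"tx": 0, "ty": 0, "tz": 0, "wx": 0, "wy": 0, "wz": 0},
    {"tx": 0, "ty": 0, "tz": 0, "wx": 0, "wy": 0, "wz": 0},
  ],
)

```text
t: 18.97
tool_pos: [568.9, -140.7, 235.8]
ee_rot: [-3.142, 0.0, 3.034]
force: [-0.2, 1.0, 0.5]
grip_width: -0.3
finger_force: 0.0
```

```bash
python3 - <<'E'
from h import *
o=grab("k");fork(o)
im=cv2.hconcat([cv2.resize(o["top"]["img"][150:250,330:430,::-1],(400,400),interpolation=cv2.INTER_CUBIC),cv2.resize(o["side"]["img"][120:220,260:360,::-1],(400,400),interpolation=cv2.INTER_CUBIC)])
cv2.imwrite("pics/k.png",im)
E
```

```text
fork [(538, 0.16), (543, 0.12), (547, 0.2), (555, 0.08)] [162, 140]
```

View pics/k.png

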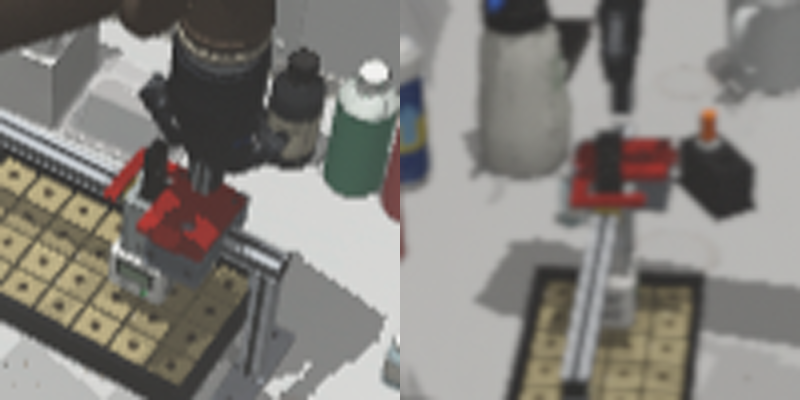

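Fork is down with its slot round the neck (top crop (190,215), side crop (620,170)). Now the pin.

Emit:
servo_tool(
  commands=[
    {"tx": 0, "ty": 0, "tz": -0.03, "wx": 0, "wy": 0, "wz": 0},
    {"tx": 0, "ty": 0, "tz": -0.035, "wx": 0, "wy": 0, "wz": 0},
    {"tx": 0.007, "ty": -0.03, "tz": 0, "wx": 0, "wy": 0, "wz": 0},
    {"tx": 0.008, "ty": -0.035, "tz": 0, "wx": 0, "wy": 0, "wz": 0},
    {"tx": 0.009, "ty": -0.035, "tz": 0, "wx": 0, "wy": 0, "wz": 0},
    {"tx": 0.009, "ty": -0.036, "tz": 0.01, "wx": 0, "wy": 0, "wz": 0},
    {"tx": 0.009, "ty": -0.035, "tz": 0.015, "wx": 0, "wy": 0, "wz": 0},
    {"tx": 0.009, "ty": -0.035, "tz": 0.015, "wx": 0, "wy": 0, "wz": 0},
    {"tx": 0.008, "ty": -0.03, "tz": 0.02, "wx": 0, "wy": 0, "wz": 0},
    {"tx": 0.004, "ty": -0.02, "tz": 0.03, "wx": 0, "wy": 0, "wz": 0},
    {"tx": 0, "ty": 0, "tz": 0.03, "wx": 0, "wy": 0, "wz": 0},
    {"tx": 0, "ty": 0, "tz": 0.03, "wx": 0, "wy": 0, "wz": 0},
  ],
  fingers=0.055,
)

```text
t: 20.07
tool_pos: [478.6, -390.6, 149.9]
ee_rot: [-3.141, 0.001, 3.031]
force: [0.6, 0.7, 0.6]
grip_width: 55.2
finger_force: 0.0
```

Emit:
servo_tool(
  commands=[
    {"tx": 0, "ty": 0, "tz": 0, "wx": 0, "wy": 0, "wz": 0},
    {"tx": 0, "ty": 0, "tz": 0, "wx": 0, "wy": 0, "wz": 0},
  ],
)

```text
t: 20.23
tool_pos: [477.7, -387.4, 148.7]
ee_rot: [3.138, -0.004, 3.034]
force: [0.6, -0.4, -0.0]
grip_width: 55.0
finger_force: 0.0
```

```bash
python3 - <<'E'
from h import *
to([478,-388.4,62],3.034)
E
```

```text
t 20.23 pos [ 477.7 -387.4  148.7] rot [ 3.138 -0.004  3.034] F [ 0.6 -0.4 -0. ] w 55.0 tool delta mm [-0.8 -1.3 86.7] rotvec [ 0.003 -0.004 -0.   ]
```

Emit:
servo_tool(
  commands=[
    {"tx": -0.0005, "ty": -0.001, "tz": 0.02, "wx": 0, "wy": 0, "wz": 0},
    {"tx": 0, "ty": 0, "tz": 0.025, "wx": 0, "wy": 0, "wz": 0},
    {"tx": 0, "ty": 0, "tz": 0.02, "wx": 0, "wy": 0, "wz": 0},
    {"tx": 0, "ty": 0, "tz": 0.014, "wx": 0, "wy": 0, "wz": 0},
    {"tx": 0, "ty": 0, "tz": 0.007, "wx": 0, "wy": 0, "wz": 0},
    {"tx": 0, "ty": 0, "tz": 0, "wx": 0, "wy": 0, "wz": 0},
    {"tx": 0, "ty": 0, "tz": 0, "wx": 0, "wy": 0, "wz": 0},
  ],
)

```text
t: 20.82
tool_pos: [480.3, -390.1, 66.1]
ee_rot: [-3.14, 0.002, 3.034]
force: [0.4, -0.2, 0.7]
grip_width: 55.0
finger_force: 0.0
```

Emit:
servo_tool(
  commands=[
    {"tx": 0, "ty": 0, "tz": 0, "wx": 0, "wy": 0, "wz": 0},
    {"tx": 0, "ty": 0, "tz": 0, "wx": 0, "wy": 0, "wz": 0},
    {"tx": 0, "ty": 0, "tz": 0, "wx": 0, "wy": 0, "wz": 0},
    {"tx": 0, "ty": 0, "tz": 0, "wx": 0, "wy": 0, "wz": 0},
    {"tx": 0, "ty": 0, "tz": 0, "wx": 0, "wy": 0, "wz": 0},
    {"tx": 0, "ty": 0, "tz": 0, "wx": 0, "wy": 0, "wz": 0},
    {"tx": 0, "ty": 0, "tz": 0, "wx": 0, "wy": 0, "wz": 0},
  ],
  fingers=0.0,
  newtons=80,
)

```text
t: 21.4
tool_pos: [480.3, -388.3, 66.5]
ee_rot: [3.139, 0.001, 3.033]
force: [1.5, 4.6, 6.1]
grip_width: 14.9
finger_force: 77.9
```

Emit:
servo_tool(
  commands=[
    {"tx": 0, "ty": 0, "tz": -0.005, "wx": 0, "wy": 0, "wz": 0},
    {"tx": 0, "ty": 0, "tz": -0.015, "wx": 0, "wy": 0, "wz": 0},
    {"tx": 0, "ty": 0, "tz": -0.025, "wx": 0, "wy": 0, "wz": 0},
    {"tx": 0, "ty": 0, "tz": -0.025, "wx": 0, "wy": 0, "wz": 0},
    {"tx": 0, "ty": 0, "tz": -0.015, "wx": 0, "wy": 0, "wz": 0},
    {"tx": 0, "ty": 0, "tz": -0.005, "wx": 0, "wy": 0, "wz": 0},
    {"tx": 0, "ty": 0, "tz": 0, "wx": 0, "wy": 0, "wz": 0},
    {"tx": 0, "ty": 0, "tz": 0, "wx": 0, "wy": 0, "wz": 0},
  ],
)

```text
t: 22.07
tool_pos: [478.9, -389.4, 154.4]
ee_rot: [-3.142, -0.0, 3.034]
force: [-0.6, 0.2, -0.6]
grip_width: 15.8
finger_force: 78.1
```

```bash
python3 - <<'E'
from h import *
o=grab("l");w=W(S0,[-24,-50,0])[0];to([w[0],w[1],300],3.034)
fork(o)
s=state();t=s["tool_pos"]
out=[]
for c in o:
    u,v=proj(o[c],[[t[0],t[1],t[2]-20]])[0].astype(int);k=8
    im=cv2.resize(o[c]["img"][v-30:v+30,u-25:u+25,::-1],None,fx=k,fy=k,interpolation=cv2.INTER_CUBIC)
    out.append(im.copy())
    z=t[2]-60.5
    for b in(box(-6,6,-6,6,z+4,z+48),box(-13,13,-13,13,z+48,z+53)):
        q=cv2.convexHull(((proj(o[c],W([t[0],t[1],-.108],b))-[u-25,v-30]+.5)*k).astype(np.int32));cv2.polylines(im,[q],True,(255,0,0))
    a=proj(o[c],[[t[0],t[1],z+53],[t[0],t[1],z]]);a=((a-[u-25,v-30]+.5)*k).astype(int);cv2.line(im,tuple(map(int,a[0])),tuple(map(int,a[1])),(0,255,0),1)
    out[-1]=np.hstack([out[-1][:,80:320],im[:,80:320]]) if 0 else im
cv2.imwrite("pics/l.png",np.hstack(out))
for c in o:
    for q in masks_of(c,"pin")[:2]: print(c,q["score"],(np.array(q["rect"])*[640,400,640,400]).round(1))
    print("tcp px",proj(o[c],[t])[0].round(1),"tip px",proj(o[c],[[t[0],t[1],t[2]-60.5]])[0].round(1))
E
```

```text
t 22.17 pos [ 478.2 -388.7  153. ] rot [ 3.140e+00 -3.000e-03  3.034e+00] F [-0.  -0.1 -1.5] w 15.3 tool delta mm [ -46.8  256.4 -146.7] rotvec [ 0.002 -0.003 -0.   ] 
fork [(535, 0.12), (540, 0.08), (543, 0.16), (550, 0.04)] [115, 208]
tcp px [439.1 259.1] tip px [435.9 268.8]
tcp px [336.9 134.6] tip px [336.6 147.6]
```

View pics/l.png

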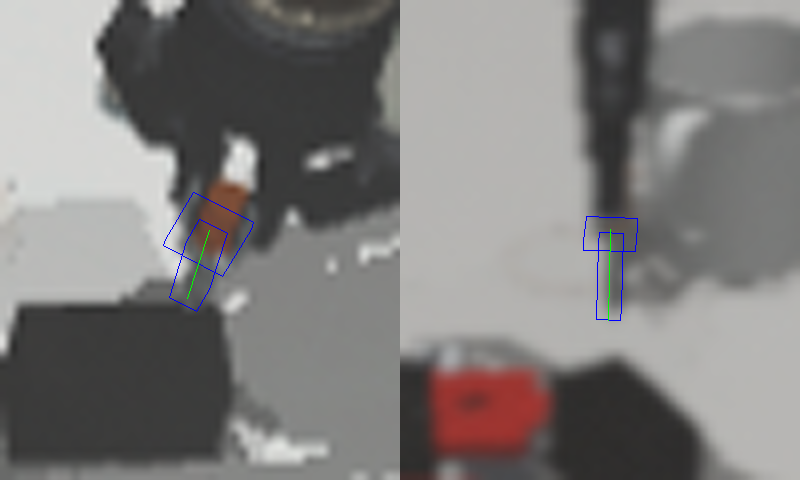

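```bash
python3 - <<'E'
from h import *
o=load("l");t=np.array([478.2,-388.7,153.0])
d=o["top"];h=cv2.cvtColor(d["img"],cv2.COLOR_RGB2HSV).astype(int)
u,v=proj(d,[t])[0].astype(int)
sub=(slice(v-12,v+14),slice(u-12,u+14))
m=((h[...,0]<20)&(h[...,1]>70)&(h[...,2]>50))[sub]
ax=proj(d,[t+[0,0,z] for z in(-60.5,30)])
for r in range(m.shape[0]):
    x=np.nonzero(m[r])[0]
    if len(x)>1:
        y=v-12+r;print(y,u-12+x.min(),u-12+x.max(),"c",(u-12+x.mean()).round(1),"axis",np.interp(-y,-ax[:,1],ax[:,0]).round(1) )
print("axis z at row",[(z,proj(d,[t+[0,0,z]])[0].round(1).tolist()) for z in(-10,-7.5,0,10,25)])
g=d["img"][sub].mean(2).astype(int)
print(g[8:24,2:22])
d=o["side"];u,v=proj(d,[t-[0,0,35]])[0].round().astype(int);print("side",u,v,proj(d,[t-[0,0,z] for z in(10,30,60.5)]).round(1).tolist());print(d["img"][v-9:v+10,u-7:u+8].mean(2).astype(int))
E
```

```text
255 439 443 c 441.0 axis 440.4
256 439 443 c 441.0 axis 440.1
257 438 443 c 440.5 axis 439.8
258 438 442 c 440.0 axis 439.4
259 438 442 c 440.0 axis 439.1
260 438 442 c 440.0 axis 438.8
261 437 441 c 439.0 axis 438.5
262 438 441 c 439.5 axis 438.2
axis z at row [(-10, [438.5, 260.8]), (-7.5, [438.7, 260.4]), (0, [439.1, 259.2]), (10, [439.6, 257.5]), (25, [440.4, 255.0])]
[[213 213 213 213 209 142  60  74 102  62  74  84  84  88 127 140  58  58
   58  57]
 [204 213 213 213 207  98  62  86  97  61  83  84  85  85  81  63  58  58
   58  59]
 [185 205 213 213 209 157  93  92  76  66  81  85  85  85  75  75  60  59
   58  59]
 [184 185 204 213 213 208 130  91  64  74  78  84  85  84  70  92  66  60
   59  77]
 [184 185 196 213 213 209 140  88  64  77  79  80  81  79  72  91  69  59
   63 104]
 [184 186 204 213 212 210 174  87  66  77  82  78  78  71  86  88  63  59
   69 113]
 [184 184 186 213 212 209 164  99  79  76  81  79  77  69  92  76  59  61
   86 123]
 [185 184 186 205 213 209 140  98  89  78  76  81  77  72  92  77  64  75
  114 131]
 [185 185 185 186 213 210 167 113  99  90  86
[... 1195 characters left out ...]
9 109]
 [177 177 177 178 177 170 144 109  98 115 127 119 116 125 122]
 [176 176 176 176 175 169 140 105 104 131 135 117 106 114 124]
 [173 173 172 171 172 166 138 102  98 119 124 115 106 104 109]
 [172 171 168 168 170 165 138 102  95 108 117 117 113 109 105]
 [175 174 174 173 173 168 143 108 104 121 129 126 123 121 122]
 [177 177 176 176 176 173 155 130 132 153 159 149 145 146 151]
 [178 178 177 177 177 176 169 157 160 171 173 165 159 159 167]
 [178 178 178 177 177 178 176 172 174 176 177 174 168 166 172]
 [178 178 177 178 177 177 178 177 177 178 177 177 175 174 176]
 [178 178 177 178 177 177 178 177 178 178 178 178 177 178 178]
 [178 178 178 178 177 174 171 169 169 174 176 178 178 178 178]]
```

The picture shows the pin upright in the fingers (top crop (210,240)), ~1 px right of the model axis; I'll shift the target by that.

Emit:
servo_tool(
  commands=[
    {"tx": 0, "ty": 0, "tz": -0.03, "wx": 0, "wy": 0, "wz": 0},
    {"tx": 0, "ty": 0, "tz": -0.035, "wx": 0, "wy": 0, "wz": 0},
    {"tx": -0.002, "ty": 0.01, "tz": -0.035, "wx": 0, "wy": 0, "wz": 0},
    {"tx": -0.005, "ty": 0.025, "tz": -0.025, "wx": 0, "wy": 0, "wz": 0},
    {"tx": -0.006, "ty": 0.035, "tz": 0, "wx": 0, "wy": 0, "wz": 0},
    {"tx": -0.007, "ty": 0.035, "tz": 0, "wx": 0, "wy": 0, "wz": 0},
    {"tx": -0.007, "ty": 0.035, "tz": 0, "wx": 0, "wy": 0, "wz": 0},
    {"tx": -0.007, "ty": 0.035, "tz": 0, "wx": 0, "wy": 0, "wz": 0},
    {"tx": -0.006, "ty": 0.035, "tz": 0, "wx": 0, "wy": 0, "wz": 0},
    {"tx": -0.005, "ty": 0.025, "tz": 0, "wx": 0, "wy": 0, "wz": 0},
    {"tx": -0.003, "ty": 0.02, "tz": 0, "wx": 0, "wy": 0, "wz": 0},
    {"tx": -0.001, "ty": 0.005, "tz": 0, "wx": 0, "wy": 0, "wz": 0},
  ],
)

```text
t: 23.27
tool_pos: [556.2, -132.8, 278.6]
ee_rot: [3.14, -0.002, 3.037]
force: [0.3, 0.7, -1.0]
grip_width: 15.3
finger_force: 78.3
```

Emit:
servo_tool(
  commands=[
    {"tx": 0, "ty": 0, "tz": 0, "wx": 0, "wy": 0, "wz": 0},
    {"tx": 0, "ty": 0, "tz": 0, "wx": 0, "wy": 0, "wz": 0},
    {"tx": 0, "ty": 0, "tz": 0, "wx": 0, "wy": 0, "wz": 0},
  ],
)

```text
t: 23.52
tool_pos: [555.6, -137.4, 279.3]
ee_rot: [-3.141, -0.001, 3.033]
force: [0.1, -0.1, -0.6]
grip_width: 15.3
finger_force: 78.3
```

```bash
python3 - <<'E'
from h import *
o=grab("n");w=W(S0,[-24,-50,0])[0];w=w+[2.5,3.5,0];to([w[0],w[1],278],3.034)
h0=W(S0,[-24,-50,187])[0]
# dark hole of the shut fork (image l, unobstructed) vs model
L=load("l")
for c in L:
    p=proj(L[c],[rot(.08,np.array([[-24.,-50,195]]))[0]*0+W(S0,rot(.08,np.array([[-24.,-50,195]])))[0]])[0];print(c,"fork hole px",p.round(1))
    u,v=p.round().astype(int);print(L[c]["img"][v-6:v+7,u-7:u+8,0])
s=state();t=s["tool_pos"]
for c in o:
    P=proj(o[c],[t-[0,0,k] for k in(7.5,20,40,60.5)]);print(c,P.round(1).tolist());u,v=P[2].round().astype(int)
    print(u,v);print(o[c]["img"][v-9:v+9,u-8:u+9].min(2))
E
```

```text
t 23.62 pos [ 555.7 -137.5  279.5] rot [-3.141 -0.     3.032] F [-0.1  0.  -0.9] w 15.7 tool delta mm [0.6 1.9 1.5] rotvec [-0.    -0.    -0.002] 
top fork hole px [377.1 205.2]
[[ 62  62  62  62  62  63  62  63  63  63  64  64  64  64  66]
 [ 60  60  61  62  61  61  63  62  62  61  62  63  62  63  64]
 [ 61  60  61  60  61  61  61  61  61  60  61  60  62  63  64]
 [ 60  60  61  60  60  60  60  61  60  60  60  59  61  62  62]
 [ 59  59  60  59  60  61  59  60  60  60  60  60  61  60  60]
 [ 79  67  67  59  59  60  59  59  59  60  60  60  60  60  60]
 [135 122 121 111  87  64  63  61  60  59  59  59  59  59  59]
 [173 173 173 171 141  90  71  68  80 108  95  94  78  67  66]
 [174 172 172 172 170 139 118 114 134 166 152 151 134 120 106]
 [174 172 172 172 172 173 173 165 172 173 174 173 173 169 132]
 [176 173 174 173 174 172 172 172 172 174 174 173 171 150  95]
 [163 178 175 174 174 172 171 172 173 173 173 171 155  93  78]
 [106 162 166 177 174 158 166 173 173 172 172 162 110  77  69]]
side fork hole px [319.7 157.6]
[[127 114 113 150 165 146 129 138 137 130 125 120 121 124 135]
 [ 81  
[... 2762 characters left out ...]
177 177 177 176 171 146 110  96 117 155 173 177 177 177 177]
 [177 177 177 176 177 177 170 145 109  95 118 155 173 177 177 176 177]
 [177 174 172 171 172 172 166 141 107  95 118 156 173 177 177 177 177]
 [175 166 155 149 151 155 156 135 106  98 122 157 174 176 176 176 176]
 [165 155 134 117 114 138 157 143 112 107 137 164 175 177 177 176 175]
 [123 115 101  83  84 123 155 152 130 130 155 171 176 176 176 176 176]
 [ 70  69  66  60  69 107 138 143 138 145 158 164 166 166 165 165 167]
 [ 50  51  49  49  58  77  96 102 102 107 114 116 117 117 117 118 132]
 [ 46  46  45  45  46  51  55  59  58  60  63  62  64  62  63  67  99]
 [ 45  46  46  46  44  45  44  43  44  45  46  47  48  48  48  53  82]]
```

Emit:
servo_tool(
  commands=[
    {"tx": -0.001, "ty": 0.0015, "tz": 0.005, "wx": 0, "wy": 0, "wz": 0},
    {"tx": 0, "ty": 0, "tz": 0.008, "wx": 0, "wy": 0, "wz": 0},
    {"tx": 0, "ty": 0, "tz": 0.005, "wx": 0, "wy": 0, "wz": 0},
    {"tx": 0, "ty": 0, "tz": 0.004, "wx": 0, "wy": 0, "wz": 0},
    {"tx": 0, "ty": 0, "tz": 0.004, "wx": 0, "wy": 0, "wz": 0},
    {"tx": 0, "ty": 0, "tz": 0, "wx": 0, "wy": 0, "wz": 0},
  ],
)

```text
t: 24.12
tool_pos: [556.3, -134.7, 252.2]
ee_rot: [3.141, -0.003, 3.034]
force: [1.0, 0.1, -1.3]
grip_width: 15.7
finger_force: 78.3
```

Emit:
servo_tool(
  commands=[
    {"tx": 0, "ty": 0, "tz": 0.004, "wx": 0, "wy": 0, "wz": 0},
    {"tx": 0, "ty": 0, "tz": 0.004, "wx": 0, "wy": 0, "wz": 0},
    {"tx": 0, "ty": 0, "tz": 0, "wx": 0, "wy": 0, "wz": 0},
  ],
)

```text
t: 24.37
tool_pos: [556.7, -134.7, 244.9]
ee_rot: [3.141, -0.001, 3.034]
force: [-0.1, 0.6, -1.2]
grip_width: 15.7
finger_force: 78.3
```

Emit:
servo_tool(
  commands=[
    {"tx": 0, "ty": 0, "tz": 0.004, "wx": 0, "wy": 0, "wz": 0},
    {"tx": 0, "ty": 0, "tz": 0.004, "wx": 0, "wy": 0, "wz": 0},
    {"tx": 0, "ty": 0, "tz": 0, "wx": 0, "wy": 0, "wz": 0},
  ],
)

```text
t: 24.62
tool_pos: [556.6, -134.6, 236.8]
ee_rot: [3.141, -0.002, 3.034]
force: [-0.3, -0.1, -0.6]
grip_width: 15.2
finger_force: 78.3
```

Emit:
servo_tool(
  commands=[
    {"tx": 0, "ty": 0, "tz": 0.004, "wx": 0, "wy": 0, "wz": 0},
    {"tx": 0, "ty": 0, "tz": 0.004, "wx": 0, "wy": 0, "wz": 0},
    {"tx": 0, "ty": 0, "tz": 0, "wx": 0, "wy": 0, "wz": 0},
  ],
)

```text
t: 24.87
tool_pos: [556.6, -134.7, 228.7]
ee_rot: [3.141, -0.002, 3.034]
force: [0.0, -1.0, -1.4]
grip_width: 15.4
finger_force: 78.3
```

Emit:
servo_tool(
  commands=[
    {"tx": 0, "ty": 0, "tz": 0.004, "wx": 0, "wy": 0, "wz": 0},
    {"tx": 0, "ty": 0, "tz": 0.004, "wx": 0, "wy": 0, "wz": 0},
    {"tx": 0, "ty": 0, "tz": 0, "wx": 0, "wy": 0, "wz": 0},
  ],
)

```text
t: 25.12
tool_pos: [556.6, -134.7, 220.7]
ee_rot: [3.141, -0.002, 3.034]
force: [-1.5, -0.5, -1.1]
grip_width: 15.8
finger_force: 78.3
```

Sliding in freely. Continue in smaller steps to the collar contact.

Emit:
servo_tool(
  commands=[
    {"tx": 0, "ty": 0, "tz": 0.004, "wx": 0, "wy": 0, "wz": 0},
    {"tx": 0, "ty": 0, "tz": 0.002, "wx": 0, "wy": 0, "wz": 0},
    {"tx": 0, "ty": 0, "tz": 0, "wx": 0, "wy": 0, "wz": 0},
  ],
)

```text
t: 25.37
tool_pos: [556.8, -134.7, 215.1]
ee_rot: [3.141, -0.001, 3.034]
force: [-0.8, 1.1, -1.8]
grip_width: 15.4
finger_force: 78.3
```

Emit:
servo_tool(
  commands=[
    {"tx": 0, "ty": 0, "tz": 0.002, "wx": 0, "wy": 0, "wz": 0},
    {"tx": 0, "ty": 0, "tz": 0.001, "wx": 0, "wy": 0, "wz": 0},
    {"tx": 0, "ty": 0, "tz": 0, "wx": 0, "wy": 0, "wz": 0},
  ],
)

```text
t: 25.62
tool_pos: [557.1, -134.9, 212.6]
ee_rot: [3.142, -0.0, 3.034]
force: [0.2, -0.6, -0.1]
grip_width: 15.5
finger_force: 78.3
```

Emit:
servo_tool(
  commands=[
    {"tx": 0, "ty": 0, "tz": 0.002, "wx": 0, "wy": 0, "wz": 0},
    {"tx": 0, "ty": 0, "tz": 0, "wx": 0, "wy": 0, "wz": 0},
  ],
)

```text
t: 25.78
tool_pos: [557.3, -134.9, 210.9]
ee_rot: [-3.141, 0.0, 3.034]
force: [-0.3, -0.8, -0.4]
grip_width: 15.5
finger_force: 78.3
```

Emit:
servo_tool(
  commands=[
    {"tx": 0, "ty": 0, "tz": 0.002, "wx": 0, "wy": 0, "wz": 0},
    {"tx": 0, "ty": 0, "tz": 0, "wx": 0, "wy": 0, "wz": 0},
  ],
)

```text
t: 25.95
tool_pos: [557.2, -135.0, 209.2]
ee_rot: [-3.141, 0.0, 3.034]
force: [-1.4, -0.0, 4.0]
grip_width: 15.7
finger_force: 78.5
```

Emit:
servo_tool(
  commands=[
    {"tx": 0, "ty": 0, "tz": 0.002, "wx": 0, "wy": 0, "wz": 0},
    {"tx": 0, "ty": 0, "tz": 0, "wx": 0, "wy": 0, "wz": 0},
  ],
)

```text
t: 26.12
tool_pos: [557.1, -135.0, 207.7]
ee_rot: [-3.141, -0.0, 3.034]
force: [-3.6, 1.1, 6.1]
grip_width: 15.5
finger_force: 79.3
```

Emit:
servo_tool(
  commands=[
    {"tx": 0, "ty": 0, "tz": 0.002, "wx": 0, "wy": 0, "wz": 0},
    {"tx": 0, "ty": 0, "tz": 0, "wx": 0, "wy": 0, "wz": 0},
  ],
)

```text
t: 26.28
tool_pos: [557.3, -135.0, 207.3]
ee_rot: [-3.141, 0.0, 3.034]
force: [-5.1, 0.9, 12.0]
grip_width: 15.6
finger_force: 79.9
```

Emit:
servo_tool(
  commands=[
    {"tx": 0, "ty": 0, "tz": 0.002, "wx": 0, "wy": 0, "wz": 0},
    {"tx": 0, "ty": 0, "tz": 0, "wx": 0, "wy": 0, "wz": 0},
    {"tx": 0, "ty": 0, "tz": 0, "wx": 0, "wy": 0, "wz": 0},
  ],
)

```text
t: 26.53
tool_pos: [557.4, -135.0, 207.1]
ee_rot: [-3.141, 0.001, 3.034]
force: [-8.6, 2.4, 18.9]
grip_width: 15.8
finger_force: 80.8
```

Emit:
servo_tool(
  commands=[
    {"tx": 0, "ty": 0, "tz": 0.001, "wx": 0, "wy": 0, "wz": 0},
    {"tx": 0, "ty": 0, "tz": 0, "wx": 0, "wy": 0, "wz": 0},
    {"tx": 0, "ty": 0, "tz": 0, "wx": 0, "wy": 0, "wz": 0},
    {"tx": 0, "ty": 0, "tz": 0, "wx": 0, "wy": 0, "wz": 0},
    {"tx": 0, "ty": 0, "tz": 0, "wx": 0, "wy": 0, "wz": 0},
  ],
)

```text
t: 26.95
tool_pos: [557.4, -135.0, 207.0]
ee_rot: [-3.141, 0.001, 3.034]
force: [-9.6, 2.5, 22.7]
grip_width: 15.4
finger_force: 81.1
```

```bash
python3 - <<'E'
from h import *
o=grab("z");fork(o);to([557,-135,207],3.034)
lm={c:masks_of(c,"logger") for c in o}
for c in lm:
    for m in lm[c][:1]: print(c,m["score"].__round__(2),(np.array(m["rect"])*[640,400,640,400]).round(1),"model",[proj(o[c],W(S0,np.vstack([b+[0,0,60] for b in LOG]))).min(0).round(1),proj(o[c],W(S0,np.vstack([b+[0,0,60] for b in LOG]))).max(0).round(1)])
# housing colour difference between e and z around the logger, yellow remaining
for c in o:
    h=cv2.cvtColor(o[c]["img"],cv2.COLOR_RGB2HSV).astype(int);m=(abs(h[...,0]-26)<6)&(h[...,1]>130)&(h[...,2]>110)
    u,v=proj(o[c],W(S0,[0,0,180]))[0].astype(int);y,x=np.nonzero(m[v-12:v+12,u-12:u+12]);print(c,"yellow px",list(zip((x+u-12).tolist(),(y+v-12).tolist())),"band ends",proj(o[c],W(S0,[[0,20,180],[0,18,180],[0,-18,180],[0,-20,180]])).round(1).tolist())
    e=load("e")[c]["img"].astype(int);P=proj(o[c],W(S0,[0,0,85]))[0].astype(int);s=np.s_[P[1]-8:P[1]+10,P[0]-8:P[0]+8]
    r=cv2.phaseCorrelate(np.float32(e[s].mean(2)),np.float32(o[c]["img"][s].mean(2)));print("shift of housing since e",np.round(r[0],2),round(r[1],2))
E
```

```text
fork [(505, 0.96), (509, 0.92), (518, 1.0), (533, 1.04)] [101, 115]
t 27.05 pos [ 557.4 -135.   207.1] rot [-3.141e+00  1.000e-03  3.034e+00] F [-8.9  2.7 22.2] w 15.5 tool delta mm [ 0.4 -0.   0.1] rotvec [-0.001  0.001  0.   ] 
top 0.81 [364.  210.6  12.7  28.7] model [array([355.5, 182.5]), array([376.2, 226.1])]
side 0.72 [314.2 178.7   9.5  48.8] model [array([305. , 152.1]), array([319. , 202.8])]
top yellow px [] band ends [[362.2, 195.3], [362.7, 195.6], [371.8, 200.1], [372.4, 200.3]]
shift of housing since e [-0.27 -0.05] 0.75
side yellow px [] band ends [[311.1, 173.1], [311.2, 172.8], [312.2, 167.0], [312.3, 166.7]]
shift of housing since e [-0.    0.27] 0.94
```

```bash
python3 -c "
from cell import job
print(job.close_job())"
```

```text
the job is handed in; nothing more can be done
None
```

The job is handed in at about 27 s: the logger hangs on the yellow mark (about 2 mm off centre by camera), the fork is down over its neck, and the fingers are still pressing the pin home at about 22 N. I judged the full shut from the pin stopping hard at the calculated home depth, because the gripper blocked the camera's view of the fork; one push on the fork's front edge went wrong, reading about 50 N at the wrist, and I redid it from behind.

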